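# Reset the cheese press regulator with a flat screwdriver

## Robot

A 6-joint arm with a two-finger parallel gripper is mounted at the origin on the work surface. World frame = base frame: x ahead of the robot, y to its left, z up, the work surface at z = 0. Lengths are in m, angles in rad, forces in N, time in s.
With the tool pointing down it reaches from about 0.3 to 0.775 m from the base axis. Payload 14.6 kg.
Tool frame: the origin (TCP) lies on the mounting face of the last link; the fingertips stand 173 mm ahead of it and the grasp point (between the pads) lies 155 mm ahead of it (bot.grasp_offset is the distance from the TCP to the grasp point, in m); x points along the fingers, z is the direction in which the jaws open and shut, and the axes are right-handed (so a half turn about x gives the same grasp; the last joint's range is limited). The gripper opens to 85 mm and grips with 20 to 120 N. Pads are 22 mm wide; open, the fingers measure 114 mm over their backs; the gripper's body (76 mm by 85 mm) begins 54 mm behind the grasp point. The pads swing forward as they close: fully open they stand 13 mm farther back than shut.
Start: joints at [-1.18, 0.3, 1.521, -0, 1.321, -0.067], TCP at [0.243, -0.493, 0.405] pointing down, gripper open.
Joint ranges: [-3.03, 3.03], [-0.79, 2.21], [0.23, 2.52], [-1.04, 4.18], [0, 3.07], [-2.55, 2.55]. Speed limits (rad/s): [2.22, 2.22, 2.57, 3.14, 3.14, 3.14].

## Interface

Orientations are given as a unit quaternion [w, x, y, z].
In Python, from bench import bot gives the robot as it stands.
- The arm moves only by the tool move_arm, never from a script. Its argument "series" is a list of rows, each an object of numbers: "dx", "dy", "dz": the shift along the tool's x, y, z normalised to -1 to 1, where 1 is 25 cm; "roll": the turn about the tool's x normalised to -1 to 1, where 1 is pi rad. A call has 1 to 5 rows; each row is the pose to reach, as a shift and turn from the pose commanded when the call began, along the tool's axes at that moment, turning the shorter way round; what a row does not reach only later rows make up. A row lasts 1/12 s, in which the tool goes at most 41.7 mm and 7.16 degrees, less where a joint would pass 70% of its speed; a pose out of reach is approached as far as the arm can. A call with a number of a shift or a turn outside -1 to 1 is refused whole. A call with a gripper value outside its range is refused whole. "gripper" is the opening, from 0 (shut) to 1 (fully open), set as the call begins (left out, the last holds). The fingers move at their own pace and stop on an object; "newtons" is the grip in N (left out, the last holds). Time passes only in rows, so rows that repeat a pose let the fingers close. It gives the time, the measured TCP pose, the force and the opening at its end, in the units of the state.
- bot.read_state(): the state, without advancing time (a new reading comes with each control period).
- bot.grab_frame(name): name is "scene" or "top" or "wrist"; returns (picture, depth): 384x512x3 uint8, blue, green, red; 384x512 float32, m along the optical axis (not along the pixel's ray), 0 where there is no reading.
- bot.camera_info(name): a dict with "intrinsics" (3x3 intrinsics, pixels), "camera_from_world" (4x4, takes a point from world to camera coordinates). Camera axes: x right, y up, looking along -z (the intrinsics and any distortion apply to the point x, -y, -z); pixel columns grow to the right and rows downward; lengths in m; the calibration is good to about 2 mm. The wrist camera is an equidistant fisheye: a pixel r from the principal point sees the ray r / f radians off the axis. A picture is of the moment at which its call begins: read the wrist's pose just before it. camera_info takes no time and is no camera call; for the wrist camera it gives the pose at the moment of the call.
- bot.job_done(): hands the job in, once; it reports no verdict.
Trained networks look in the newest picture that a camera, given by its name, has taken for a name from the list of things; names that differ only in an ending like _2 or _b are one class to them, and where a whole thing is asked for, a point or a joint stands for the part that bears it (a point fixed in the world has none). Each returns a list of dicts, best first, with "conf" (0 to 1); they miss things now and then, are a little off and sometimes report something else, mostly with a low value. They report only what shows in the picture. A call takes as long as a camera call.
- bot.cut_out(label, camera): "region" (384x512 bool, what is visible of it) and "box" ([left, top, right, bottom] in pixels, round what is visible of it).
The state is a dict: "t": time; "joint_positions": joint angles; "qd": joint speeds; "tau": joint torques, N m; "tcp_pos": TCP position; "tcp_rot": TCP orientation; "ft_force": force on the tool from outside, world axes, zero at the start; "moment": the same for the moment, N m; "opening": finger opening in m.
Only numpy, scipy, OpenCV 4.12 (cv2) and the standard library are available. Lean on these libraries where they do the work, as an engineer would, in place of code of your own. Each camera call takes 0.05 s, during which the arm holds its last target.

## Task

Take the flat screwdriver (square black handle) from the tool rack and lower its blade into the guide sleeve on top of the press-air regulator; rotate it lightly on the recessed screw until the blade drops fully into the slot, then, with the blade in the slot, turn the screw clockwise until the needle points at the long raised mark. Lift the screwdriver out and put it back upright in its rack hole, released; press and touch the regulator only gently and only with the screwdriver, and leave everything else where it is.

Things in the scene. Friction and masses are not known exactly. Their poses are not given: they have to be found in the camera images.
- driver_grip (a point): Centre of the screwdriver's square black handle (24 x 24 mm, 85 mm tall); z points up, away from the blade, x and y are square to the handle's flats. The driver (about 120 g) hangs upright in a rack hole: a 26 mm round steel shoulder, its underside 47.5 mm below this point, rests on the rack; below it are a 10 mm round shank and the blade.
- driver_tip (a point): Middle of the end edge of the screwdriver's flat blade, 112.5 mm below the handle's centre; same axes as the handle. The blade is 10 mm wide (along x), 2 mm thick (along y) and 7 mm long, at the end of the 10 mm round shank, which tapers to it over its last 5 mm.
- rack: White plastic tool rack, fixed, 60 x 180 mm, 80 mm tall; origin under its centre, z up, y along its length. Two 18 mm round through holes in its top plate (20 mm thick) at y = -45 and +45 mm: one holds the screwdriver, the other the trier (which is which varies). 60 mm free beneath the plate.
- hole_right (a point): Mouth centre of the rack hole at the rack's -y, on the rack's top face.
- hole_left (a point): Mouth centre of the rack hole at the rack's +y, on the rack's top face.
- trier_mid (a point): Cheese trier in the other rack hole: round waisted wooden handle, 24 mm thick and 78 mm tall. This point is the middle of its handle. Leave it alone.
- screw_axis (a point): On the vertical axis of the recessed brass screw, at the floor of its slot, 47 mm above the table; axes as the regulator's. Slot 3.6 mm wide, 12 mm long, 5 mm deep, open at both ends. Its direction is not measured: at the start it lies anywhere within 50 degrees either side of the regulator's y axis. The screw does not give downwards; it takes about 0.04 N m to turn and stays where it is left.
- adjuster (a joint): Angle of the screw and its black needle over the dial, rad, growing clockwise seen from above; the needle points along the regulator's +y at 0 and at the long mark at 1.5. Starts between 0.3 and 0.8. End stops at -0.2 and 2.4.
- needle_tip (a point): Tip of the black needle that turns with the screw, 43 mm from the screw axis.
- mark (a point): Centre of the long raised black mark (12 x 6 mm) on the dial, 47 mm from the screw axis, where the needle must point.
- regulator: Fixed aluminium block 120 x 120 x 40 mm with a white round dial on top; origin under its centre, z up. Over the screw stands a guide sleeve: bore 11.4 mm, from 66 mm above the table flaring to a funnel 27 mm wide at its rim, 80 mm above the table. Over 30 N of contact between screwdriver and regulator or screw does damage (sum of all contacts: pressing, side load and the turning pair). Hands and gripper stay off it.
- cheese_a: A small round pale cheese, 104 mm across, 60 mm tall, origin under it; nearer the rack side. Leave alone.
- cheese_b: A small round pale cheese, 104 mm across, 60 mm tall, origin under it; behind the regulator. Leave alone.
- mould: White plastic ring mould, 90 mm across, 50 mm tall, origin under it. Leave alone.
- brush: Brush lying on the bench, origin under it. Leave alone.
- wax_block: Pale block of wax 50 x 90 x 25 mm, origin under it. Leave alone.

How it is judged:
On the way, in this order (a step that is already met when the one before it is completed fails the run):
1. the blade sits in the screw's slot, before the needle has reached the mark (z of driver_tip in the frame of screw_axis below 0.0025 m and horizontal distance between driver_tip and screw_axis below 0.004 m and value of joint adjuster below 1.3 rad), for 0.1 s.
2. the needle has been turned to the mark with the blade in the slot (z of driver_tip in the frame of screw_axis below 0.004 m and horizontal distance between driver_tip and screw_axis below 0.004 m and value of joint adjuster between 1.36 and 1.64 rad), for 0.1 s.
At the end, for the whole second after the job is handed in: The needle stands within 0.12 rad (7 degrees) of the long mark (joint 1.38 to 1.62), and the screwdriver hangs upright (within 0.15 rad) in a rack hole with its shoulder down on the rack, handle centre within 14 mm of the hole's axis and 122 to 132 mm above the table, released (value of joint adjuster between 1.38 and 1.62 rad and (horizontal distance between driver_grip and hole_right below 0.014 m or horizontal distance between driver_grip and hole_left below 0.014 m) and height (world z) of driver_grip between 0.122 and 0.132 m and angle between driver_grip's own z axis and vertical below 0.15 rad); the robot touches nothing.
It fails at once if the screwdriver presses the screw or the regulator with more than 30 N (contact forces added up, the pair that turns the screw included) (contact force between driver and regulator above 30 N).
It fails at once if the gripper or arm touches the regulator or its needle (contact force between any of the arm, the fingers and regulator above 1 N).
It fails at once if the trier is pulled out or knocked over (distance of trier_mid from where it was at the start of the episode above 0.025 m).
It fails at once if a cheese, the mould, the brush or the wax is pushed away (distance of any of cheese_a, cheese_b, mould, brush, wax_block from where it was at the start of the episode above 0.03 m).
It also fails if it takes over 72 s, if anything falls off the work surface, if the arm or the gripper's body presses on something with over 40 N, if the wrist force passes 120 N, or if a joint passes its speed limit or range.

## Working session

There is one attempt and no reset: what is moved stays moved. The work goes in short steps, Python scripts to look and compute and a tool call to move; the robot and the scene stay as the last step left them, time stands still between calls to the robot, and variables do not carry over. Pictures are saved under pics/ and viewed, and the job is handed in when it is done.

Besides the shell and the picture viewer there is one more tool, called after "Request:" by a JSON object that holds its "op" and its "data", one argument or row to a line. move_arm: Moves the arm, as the interface text tells. Scaled input: -1 to 1 covers 25 cm each way for a shift and pi rad each way for a turn. Its arguments: {"type":"object","properties":{"series":{"type":"array","items":{"type":"object","properties":{"dx":{"type":"number"},"dy":{"type":"number"},"dz":{"type":"number"},"roll":{"type":"number"}}}},"gripper":{"type":"number"},"newtons":{"type":"number"}},"required":["series"]}

```bash
ls; mkdir -p pics
cat > h.py <<'E'
import numpy as np,cv2
from bench import bot
def snap(cam,fn):
    i=bot.camera_info(cam); p,d=bot.grab_frame(cam); cv2.imwrite('pics/'+fn+'.png',p); np.savez('pics/'+fn+'.npz',p=p,d=d,K=i['intrinsics'],T=i['camera_from_world']); return p,d,i
def load(fn):
    z=np.load('pics/'+fn+'.npz'); return z['p'],z['d'],z['K'],z['T']
def world(K,T,u,v,d):
    K=np.array(K);x=(u-K[0,2])/K[0,0]*d;y=(v-K[1,2])/K[1,1]*d
    pc=np.stack([x,-y,-d,np.ones_like(d)],-1); return (pc@np.linalg.inv(T).T)[...,:3]
def cloud(fn):
    p,d,K,T=load(fn); v,u=np.mgrid[:384,:512].astype(float); return p,d,world(K,T,u,v,d.astype(float))
E
python3 - <<'E'
from h import *
print(bot.read_state())
for c in ['scene','top','wrist']:
    p,d,i=snap(c,c+'0'); print(c,i)
E
```

```text
pics
{'t': 0.0, 'joint_positions': array([-1.17961210e+00,  3.00487313e-01,  1.52165441e+00, -4.55730642e-05,
        1.32070054e+00, -6.65969157e-02]), 'qd': array([-1.58290857e-04, -1.45965756e-03,  1.01014394e-03,  9.63753301e-04,
       -1.90270614e-03,  7.80593780e-05]), 'tau': array([-3.74957208e-04, -5.43498695e+01, -3.61793017e+01, -7.99266581e-05,
        4.03808008e-03, -1.04344915e-05]), 'tcp_pos': array([ 0.24305573, -0.49332856,  0.40408127]), 'tcp_rot': array([ 0.60004205,  0.37375245,  0.60077783, -0.37326216]), 'ft_force': array([-0.36253179, -0.13300751, -0.57777414]), 'moment': array([ 0.02421943, -0.01834419,  0.00542375]), 'opening': 0.08555490174618165}
scene {'intrinsics': array([[366.51578823,   0.        , 258.00295014],
       [  0.        , 366.51578823, 190.32239348],
       [  0.        ,   0.        ,   1.        ]]), 'camera_from_world': array([[-0.21173739,  0.97713439, -0.01938179,  0.14628494],
       [-0.64143978, -0.12397786,  0.75708949,  0.2651041 ],
       [ 0.73737527,  0.17273641,  0.65302362, -1.39809403],
       [ 0.        ,  0.        ,  0.
[... 305 characters left out ...]
.00258661,  0.1125065 , -0.58007606],
       [-0.11248667,  0.00683648,  0.99362972, -1.1506688 ],
       [ 0.        ,  0.        ,  0.        ,  1.        ]])}
wrist {'intrinsics': array([[297.31863964,   0.        , 260.18840425],
       [  0.        , 297.31863964, 193.14632898],
       [  0.        ,   0.        ,   1.        ]]), 'camera_from_world': array([[ 4.40833196e-01, -8.97588725e-01, -7.56973748e-04,
        -5.49899622e-01],
       [ 8.66106587e-01,  4.25592453e-01, -2.62164918e-01,
         3.26380363e-02],
       [ 2.35638437e-01,  1.14915379e-01,  9.65022789e-01,
        -3.77169415e-01],
       [ 0.00000000e+00,  0.00000000e+00,  0.00000000e+00,
         1.00000000e+00]])}
```

View pics/scene0.png

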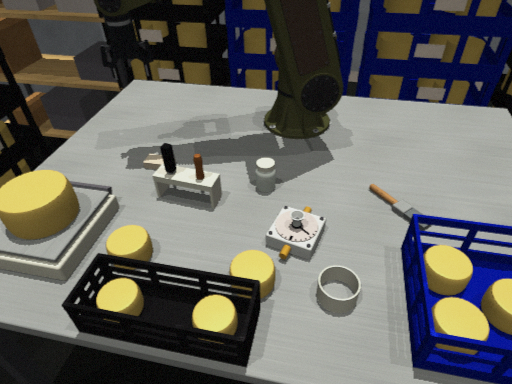

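View pics/top0.png

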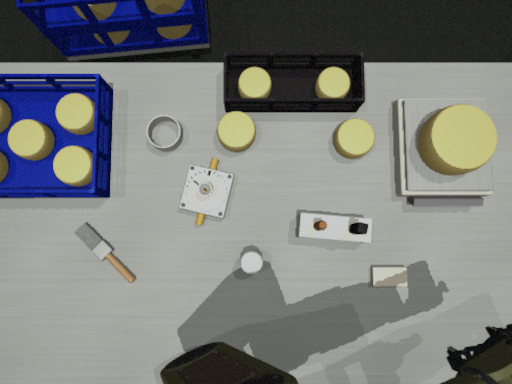

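View pics/wrist0.png

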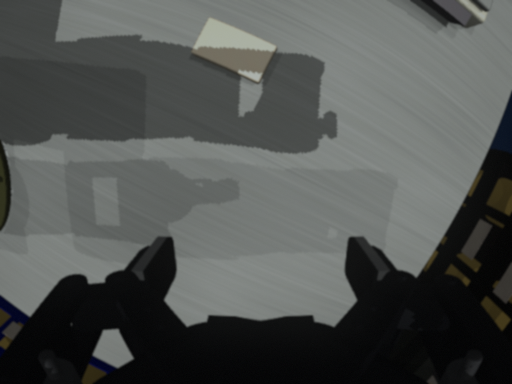

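The scene view shows the rack, with the black driver at (168,158) and the trier at (198,166), and the regulator at (297,230). In the top view the driver is at (359,228), the trier at (320,226) and the regulator at (206,190). I'll enlarge both and measure.

Run:
```python
from h import *
p,d,w=cloud('top0')
a=cv2.resize(p[150:235,165:250],(500,500),interpolation=cv2.INTER_CUBIC)
b=cv2.resize(p[200:256,290:380],(800,498),interpolation=cv2.INTER_CUBIC)
cv2.imwrite('pics/reg_z.png',a);cv2.imwrite('pics/rack_z.png',b)
# driver
for lab in ['driver_grip','rack','regulator','trier_mid']:
    for r in bot.cut_out(lab,'top')[:1]:
        m=r['region']; P=w[m&(d>0)]
        print(lab,r['conf'],r['box'],P.mean(0),np.percentile(P,[2,50,98],axis=0).round(4).tolist())
        np.save('pics/m_'+lab,m)
def rect(mask):
    P=w[mask][:,:2].astype(np.float32); return cv2.minAreaRect(P)
z=w[...,2]; v,u=np.mgrid[:384,:512]
box=(u>290)&(u<380)&(v>200)&(v<250)
m=box&(abs(z-.08)<.005); print('rack top',m.sum(),z[m].mean(),rect(m))
m=box&(z>.15); print('drv',m.sum(),z[m].max(),z[m].mean(),rect(m),w[m].mean(0), u[m].mean(),v[m].mean())
m=(u>170)&(u<245)&(v>160)&(v<225)&(abs(z-.04)<.006); print('reg',m.sum(),rect(m),z[m].mean())
m=(u>170)&(u<245)&(v>160)&(v<225)&(z>.06); print('sleeve',m.sum(),z[m].max(),w[m].mean(0))
```

```text
driver_grip 0.6 [347.7, 223.5, 365.3, 233.4] [ 0.48037973 -0.28968942  0.15258462] [[0.4693, -0.3046, 0.0972], [0.4806, -0.2867, 0.1665], [0.4921, -0.2819, 0.1726]]
rack 0.94 [297.4, 210.7, 372.1, 244.4] [ 0.48466349 -0.24116525  0.07795554] [[0.4513, -0.3366, 0.0367], [0.4839, -0.2418, 0.0792], [0.5166, -0.1601, 0.0847]]
regulator 0.86 [177.9, 161.2, 233.7, 225.6] [0.58093188 0.07597076 0.04214876] [[0.5124, 0.0166, 0.022], [0.5796, 0.0755, 0.0414], [0.6533, 0.1368, 0.0791]]
trier_mid 0.41 [310.1, 218.4, 327.8, 230.3] [ 0.4874465  -0.20162364  0.14299854] [[0.4793, -0.2126, 0.0975], [0.4881, -0.2007, 0.1527], [0.4955, -0.195, 0.1588]]
rack top 1396 0.07938418612328801 ((0.4846848249435425, -0.250529944896698), (0.18070891499519348, 0.060075271874666214), 84.87986755371094)
drv 192 1.2088681098435685 0.24533969412413703 ((0.47606340050697327, -0.1702064424753189), (0.03786325082182884, 0.2746385931968689), 4.329565048217773) [ 0.47987341 -0.24939254  0.24533969] 348.828125 227.11979166666666
reg 1817 ((0.5727798342704773, 0.07989910244941711), (0.11981476843357086, 0.15723180770874023), 76.45050048828125) 0.04114804267422534
sleeve 182 1.2088681098435685 [0.57079403 0.0679924  0.18079495]
```

View pics/reg_z.png

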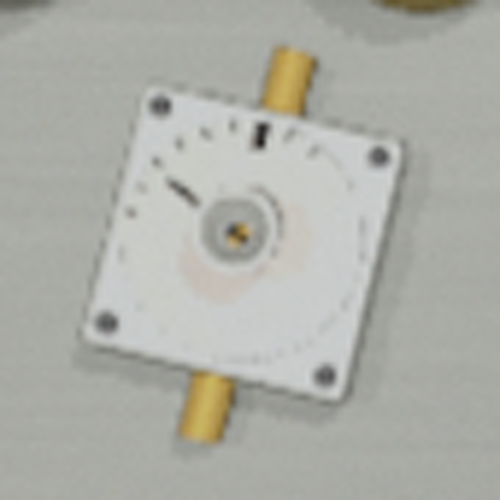

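View pics/rack_z.png

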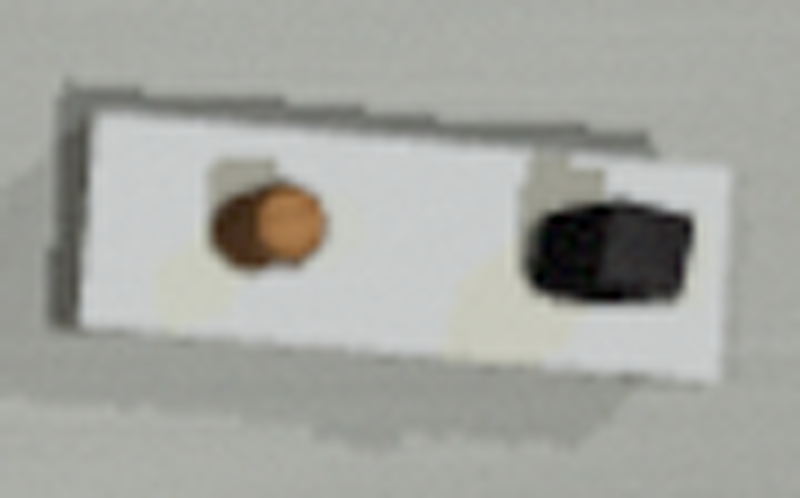

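Run:
```python
from h import *
from scipy.spatial.transform import Rotation as R
p,d,w=cloud('top0'); z=w[...,2]; v,u=np.mgrid[:384,:512]
box=(u>290)&(u<380)&(v>200)&(v<250)
m=box&(z>.163)&(z<.176)&(p.max(2)<110)
P=w[m]; print('drvtop',m.sum(),np.median(P,0),cv2.minAreaRect(P[:,:2].astype(np.float32)))
m=box&(z>.145)&(z<.165)&(u<335); P=w[m]; print('trier',m.sum(),np.median(P,0))
reg=(u>170)&(u<245)&(v>160)&(v<225)
m=reg&(z>.072)&(z<.088);P=w[m];print('rim',m.sum(),P.mean(0),cv2.minEnclosingCircle(P[:,:2].astype(np.float32)))
m=reg&(abs(z-.041)<.003)&(p.min(2)>120); m=cv2.morphologyEx(m.astype(np.uint8),cv2.MORPH_OPEN,np.ones((9,9)))>0;print('plate',cv2.minAreaRect(w[m][:,:2].astype(np.float32)),m.sum())
_,_,K,T=load('top0')
def pz(u,v,h):
    a=world(K,T,u,v,np.float64(.5));b=world(K,T,u,v,np.float64(1.)); return a+(b-a)*(h-a[2])/(b[2]-a[2])
zz=lambda x,y,h:pz(165+(x+.5)*.17-.5,150+(y+.5)*.17-.5,h)
c=zz(236,232,.08); print('sleeve px',c)
for n,x,y in [('mark',261,135),('ntip',172,180),('nmid',185,192)]:
    q=zz(x,y,.042);dd=(q-c)[:2];print(n,q,np.hypot(*dd),np.degrees(np.arctan2(dd[1],dd[0])))
s=bot.read_state(); print(R.from_quat(np.r_[s['tcp_rot'][1:],s['tcp_rot'][0]]).as_matrix().round(3))
```

```text
drvtop 108 [ 0.48069752 -0.29438586  0.16899371] ((0.4808148145675659, -0.29469573497772217), (0.0239550843834877, 0.02358890511095524), 82.07405090332031)
trier 62 [ 0.48842998 -0.20432928  0.1544318 ]
rim 117 [0.58323663 0.07883828 0.07794388] ((0.5830498337745667, 0.07811862230300903), 0.01886020600795746)
plate ((0.0, 0.0), (0.0, 0.0), 0.0) 0
sleeve px [0.5827321  0.07616511 0.08      ]
mark [0.63071827 0.06915396 0.042     ] 0.048495663459156554 -8.31253726249908
ntip [0.61061699 0.10846908 0.042     ] 0.042674504548427555 49.199125539953535
nmid [0.60523119 0.1026491  0.042     ] 0.03475069136404839 49.65090443951178
[[-0.     0.897  0.442]
 [ 0.     0.442 -0.897]
 [-1.     0.    -0.   ]]
```

Run:
```python
from h import *
from scipy.spatial.transform import Rotation as R
s=bot.read_state(); r=R.from_quat(np.r_[s['tcp_rot'][1:],s['tcp_rot'][0]]).as_matrix()
T=bot.camera_info('wrist')['camera_from_world']; c=-T[:3,:3].T@T[:3,3]
print('cam in tool',r.T@(c-s['tcp_pos']),'view axis in tool',r.T@(-T[2,:3]))
```

```text
cam in tool [0.03205695 0.06668606 0.00032994] view axis in tool [ 9.65004949e-01 -2.62231669e-01 -2.79908468e-05]
```

Request:
{"op": "move_arm", "data": {
  "series": [
    {"dy":0.66,"dz":-0.39,"roll":-0.19},
    {"dy":0.66,"dz":-0.39,"roll":-0.19},
    {"dy":0.66,"dz":-0.39,"roll":-0.19},
    {"dy":0.66,"dz":-0.39,"roll":-0.19},
    {"dy":0.66,"dz":-0.39,"roll":-0.19}
  ],
  "gripper": 1,
  "newtons": 60
}}

```text
$.series[0]: bad value
```

Request:
{"op": "move_arm", "data": {
  "series": [
    {"dx":0,"dy":0.66,"dz":-0.39,"roll":-0.19},
    {"dx":0,"dy":0.66,"dz":-0.39,"roll":-0.19},
    {"dx":0,"dy":0.66,"dz":-0.39,"roll":-0.19},
    {"dx":0,"dy":0.66,"dz":-0.39,"roll":-0.19},
    {"dx":0,"dy":0.66,"dz":-0.39,"roll":-0.19}
  ],
  "gripper": 1,
  "newtons": 60
}}

```text
t: 0.77
tcp_pos: [0.3492, -0.3302, 0.4048]
tcp_rot: [0.685, 0.178, 0.684, -0.178]
ft_force: [0.4, -0.7, -0.4]
opening: 0.0855
```

```bash
cat >> h.py <<'E'
from scipy.spatial.transform import Rotation as R
def pose():
    s=bot.read_state(); r=R.from_quat(np.r_[s['tcp_rot'][1:],s['tcp_rot'][0]]).as_matrix(); return s,r
def go(pos,yaw):
    s,r=pose(); dl=r.T@(np.array(pos)-s['tcp_pos']); cy=np.degrees(np.arctan2(r[1,2],r[0,2]))
    rl=(cy-yaw+180)%360-180
    print('t',round(s['t'],2),'tcp',s['tcp_pos'].round(4),'yaw',round(cy,2),'tilt',r[:,0].round(4),'q6',s['joint_positions'][5].round(3),'F',s['ft_force'].round(2),'M',s['moment'].round(3),'op',round(s['opening'],4))
    print('norm dx,dy,dz,roll',(dl/.25).round(4),round(rl/180,4),'rows',np.linalg.norm(dl)/.0417,abs(rl)/7.16)
E
python3 -c "
from h import *
go([.576,.011,.29],-6)"
```

```text
t 0.77 tcp [ 0.3492 -0.3302  0.4048] yaw -29.12 tilt [ 4.e-04  2.e-04 -1.e+00] q6 -0.326 F [ 0.41 -0.67 -0.45] M [ 0.012 -0.031 -0.04 ] op 0.0855
norm dx,dy,dz,roll [0.46   1.6334 0.1283] -0.1284 rows 10.20263431516493 3.228775857020836
```

Request:
{"op": "move_arm", "data": {
  "series": [
    {"dx":0.1,"dy":0.82,"dz":0.06,"roll":-0.128},
    {"dx":0.1,"dy":0.82,"dz":0.06,"roll":-0.128},
    {"dx":0.1,"dy":0.82,"dz":0.06,"roll":-0.128},
    {"dx":0.1,"dy":0.82,"dz":0.06,"roll":-0.128},
    {"dx":0.1,"dy":0.82,"dz":0.06,"roll":-0.128}
  ]
}}

```text
t: 1.18
tcp_pos: [0.4629, -0.1601, 0.3797]
tcp_rot: [0.706, 0.039, 0.706, -0.039]
ft_force: [1.3, -0.4, -0.1]
opening: 0.0852
```

```bash
python3 -c "
from h import *
go([.576,.011,.29],-6)"
```

```text
t 1.18 tcp [ 0.4629 -0.1601  0.3797] yaw -6.39 tilt [ 5.e-04 -2.e-04 -1.e+00] q6 -0.296 F [ 1.3  -0.43 -0.06] M [-0.031 -0.098 -0.042] op 0.0852
norm dx,dy,dz,roll [0.3588 0.7304 0.3732] -0.0022 rows 5.367022762015126 0.054225676476279884
```

Request:
{"op": "move_arm", "data": {
  "series": [
    {"dx":0.33,"dy":0.73,"dz":0.373,"roll":-0.002},
    {"dx":0.33,"dy":0.73,"dz":0.373,"roll":-0.002},
    {"dx":0.33,"dy":0.73,"dz":0.373,"roll":-0.002},
    {"dx":0.33,"dy":0.73,"dz":0.373,"roll":-0.002},
    {"dx":0.33,"dy":0.73,"dz":0.373,"roll":-0.002}
  ]
}}

```text
t: 1.6
tcp_pos: [0.5699, 0.0008, 0.3011]
tcp_rot: [0.706, 0.038, 0.706, -0.038]
ft_force: [0.2, -1.1, 1.3]
opening: 0.0853
```

```bash
python3 -c "
from h import *
go([.576,.011,.29],-6)"
```

```text
t 1.6 tcp [0.5699 0.0008 0.3011] yaw -6.16 tilt [ 2.e-04 -0.e+00 -1.e+00] q6 0.045 F [ 0.19 -1.14  1.29] M [-0.089 -0.005  0.025] op 0.0853
norm dx,dy,dz,roll [0.0446 0.0431 0.0201] -0.0009 rows 0.39066758154666015 0.02254011228744136
```

Request:
{"op": "move_arm", "data": {
  "series": [
    {"dx":0.03,"dy":0.03,"dz":0.015,"roll":0},
    {"dx":0.03,"dy":0.03,"dz":0.015,"roll":0},
    {"dx":0.03,"dy":0.03,"dz":0.015,"roll":0}
  ]
}}

```text
t: 1.85
tcp_pos: [0.5735, 0.0059, 0.2941]
tcp_rot: [0.706, 0.038, 0.706, -0.038]
ft_force: [-0.9, -0.4, -0.2]
opening: 0.0851
```

Run:
```python
from h import *
go([.576,.011,.29],-6)
p,d,i=snap('wrist','wr1')
T=i['camera_from_world'];K=i['intrinsics']
c=-T[:3,:3].T@T[:3,3]; print('cam',c)
def proj(X):
    q=T[:3,:3]@np.array(X)+T[:3,3]; q=np.array([q[0],-q[1],-q[2]]); th=np.arctan2(np.hypot(q[0],q[1]),q[2]); f=q[:2]/np.hypot(q[0],q[1])*th*K[0,0]; return f+[K[0,2],K[1,2]]
u,v=proj([.583,.0775,.08]);print(u,v)
u,v=int(u),int(v)
z=cv2.resize(p[v-24:v+24,u-32:u+32],(800,600),interpolation=cv2.INTER_CUBIC);cv2.imwrite('pics/wr1z.png',z)
```

```text
t 1.85 tcp [0.5735 0.0059 0.2941] yaw -6.12 tilt [-1.1e-03 -1.0e-04 -1.0e+00] q6 0.053 F [-0.94 -0.38 -0.22] M [-0.024  0.     0.047] op 0.0851
norm dx,dy,dz,roll [0.0164 0.0215 0.0077] -0.0007 rows 0.16819716427567125 0.01661305744912183
cam [0.58106837 0.07164937 0.26200844]
262.5922651183043 104.27345771652944
```

View pics/wr1.png

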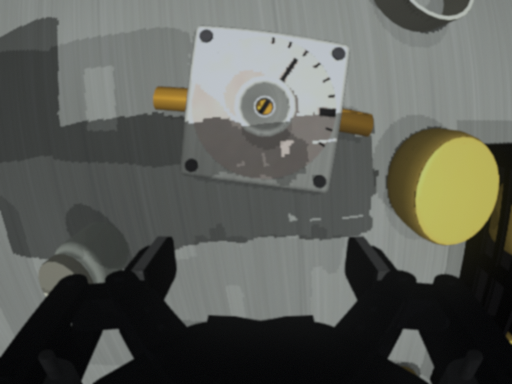

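View pics/wr1z.png

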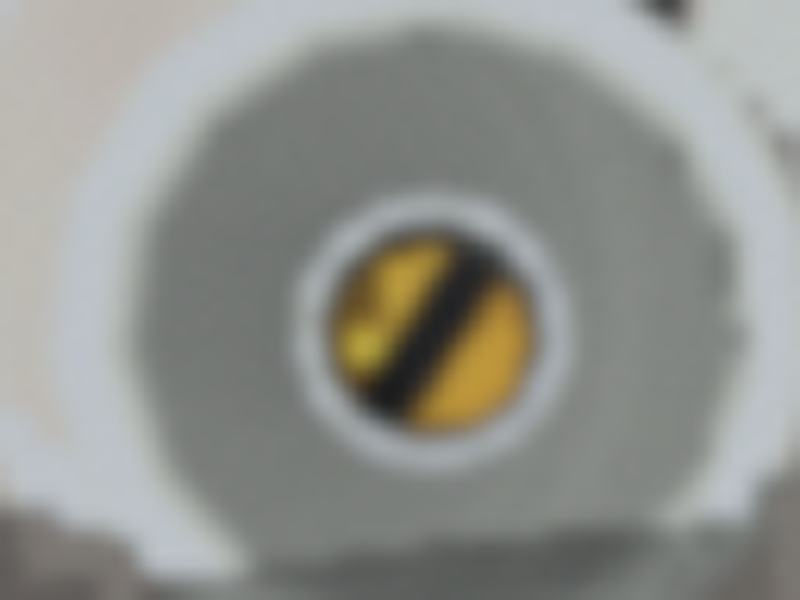

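```bash
cat >> h.py <<'E'
def ray(K,T,u,v,h):
    x,y=u-K[0,2],v-K[1,2]; r=np.hypot(x,y); th=r/K[0,0]
    q=np.array([x/r*np.sin(th),-y/r*np.sin(th),-np.cos(th)]); w=T[:3,:3].T@q; c=-T[:3,:3].T@T[:3,3]
    return c+w*(h-c[2])/w[2]
E
python3 - <<'E'
from h import *
p,d,K,T=load('wr1')
u0,v0=262-32,104-24
zz=lambda x,y,h:ray(K,T,u0+(x+.5)/12.5-.5,v0+(y+.5)/12.5-.5,h)
a=zz(390,405,.052);b=zz(472,250,.052);e=b-a
print('slot',np.degrees(np.arctan2(e[1],e[0])),(a+b)/2)
c=zz(433,332,.052);print('screw',c,'bore',zz(434,330,.066),'rim',zz(437,330,.08))
for n,q in [('mark',(328,112)),('n1',(282,81)),('n2',(296,60))]:
    w=ray(K,T,*q,.043);g=(w-c)[:2];print(n,w,np.hypot(*g),np.degrees(np.arctan2(g[1],g[0])))
for q in [(206,36),(338,53),(191,165),(320,181)]: print(ray(K,T,*q,.042))
E
```

```text
slot 56.3423304435028 [0.58417263 0.07726951 0.052     ]
screw [0.58425832 0.07699908 0.052     ] bore [0.58410868 0.07674192 0.066     ] rim [0.58403562 0.07636294 0.08      ]
mark [0.63102656 0.06883698 0.043     ] 0.04747513862496617 -9.89967914325259
n1 [0.59925407 0.09445495 0.043     ] 0.02301260373569699 49.33523225413467
n2 [0.6111783  0.10939363 0.043     ] 0.042119977724294336 50.27330046607183
[0.54757478 0.13614098 0.042     ]
[0.6436973  0.11341907 0.042     ]
[0.52429262 0.03994939 0.042     ]
[0.62118432 0.01678887 0.042     ]
```

The wrist view shows the slot sharply at (264,106), with a world direction of about 56°. The screw axis is at (0.584, 0.077). The needle is at 50° and the mark at −9.3°, so the turn needed is about 59° clockwise. Next I'll go to the driver.

Request:
{"op": "move_arm", "data": {
  "series": [
    {"dx":-0.3,"dy":-0.7,"dz":-0.2,"roll":0},
    {"dx":-0.3,"dy":-0.7,"dz":-0.2,"roll":0},
    {"dx":-0.3,"dy":-0.7,"dz":-0.2,"roll":0},
    {"dx":-0.3,"dy":-0.7,"dz":-0.2,"roll":0},
    {"dx":-0.3,"dy":-0.7,"dz":-0.2,"roll":0}
  ]
}}

```text
t: 2.32
tcp_pos: [0.5029, -0.1661, 0.3721]
tcp_rot: [0.707, 0.039, 0.705, -0.04]
ft_force: [2.0, -0.7, 0.2]
opening: 0.0856
```

Run:
```python
from h import *
go([.4808-.007,-.2947-.03,.37],-6)
```

```text
t 2.32 tcp [ 0.5029 -0.1661  0.3721] yaw -6.33 tilt [ 0.0026 -0.0015 -1.    ] q6 -0.277 F [ 2.01 -0.74  0.18] M [ 0.023 -0.043  0.041] op 0.0856
norm dx,dy,dz,roll [ 0.009  -0.6433 -0.0456] -0.0019 rows 3.8668411683514745 0.04671653697648317
```

Request:
{"op": "move_arm", "data": {
  "series": [
    {"dx":0,"dy":-0.7,"dz":-0.046,"roll":0},
    {"dx":0,"dy":-0.7,"dz":-0.046,"roll":0},
    {"dx":0,"dy":-0.7,"dz":-0.046,"roll":0},
    {"dx":0,"dy":-0.7,"dz":-0.046,"roll":0},
    {"dx":0,"dy":-0.7,"dz":-0.046,"roll":0}
  ]
}}

```text
t: 2.73
tcp_pos: [0.4718, -0.3411, 0.3705]
tcp_rot: [0.706, 0.039, 0.706, -0.041]
ft_force: [-1.1, -0.2, 0.0]
opening: 0.0853
```

Request:
{"op": "move_arm", "data": {
  "series": [
    {"dx":0,"dy":0,"dz":0,"roll":0},
    {"dx":0,"dy":0,"dz":0,"roll":0}
  ]
}}

```text
t: 2.9
tcp_pos: [0.4739, -0.336, 0.37]
tcp_rot: [0.706, 0.039, 0.706, -0.039]
ft_force: [-0.5, 1.9, 0.3]
opening: 0.0856
```

Run:
```python
from h import *
go([.4808,-.2947,.37],-6)
p,d,i=snap('wrist','wr2')
cv2.imwrite('pics/wr2z.png',cv2.resize(p[30:230,130:400],(800,593),interpolation=cv2.INTER_CUBIC))
```

```text
t 2.9 tcp [ 0.4739 -0.336   0.37  ] yaw -6.31 tilt [ 6.e-04 -3.e-04 -1.e+00] q6 -0.57 F [-0.49  1.93  0.26] M [-0.013 -0.04   0.083] op 0.0856
norm dx,dy,dz,roll [1.000e-04 1.672e-01 9.400e-03] -0.0017 rows 1.0039286881254572 0.04259846526703188
```

View pics/wr2z.png

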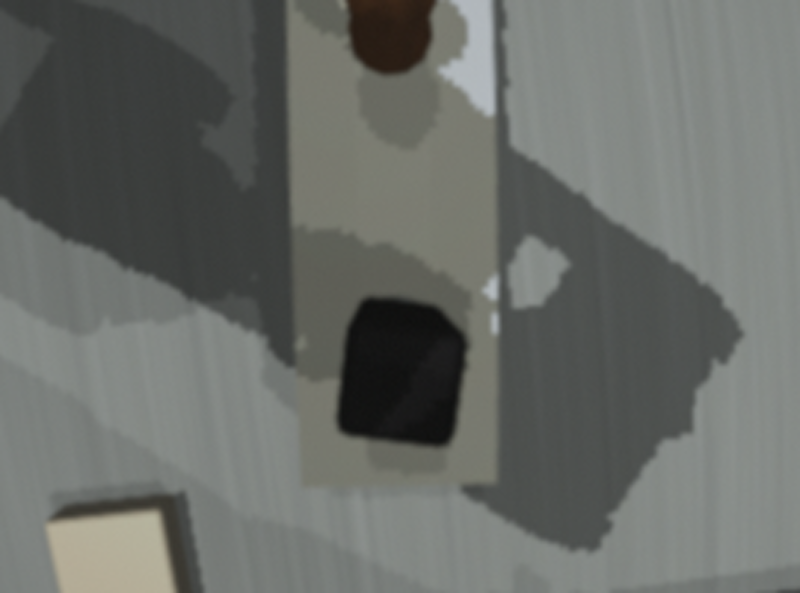

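Run:
```python
from h import *
p,d,K,T=load('wr2')
c=p[120:190,235:295].astype(float); c=np.clip(c*5,0,255).astype(np.uint8)
cv2.imwrite('pics/wr2c.png',cv2.resize(c,(516,602),interpolation=cv2.INTER_CUBIC))
```

```text
(no output)
```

View pics/wr2c.png

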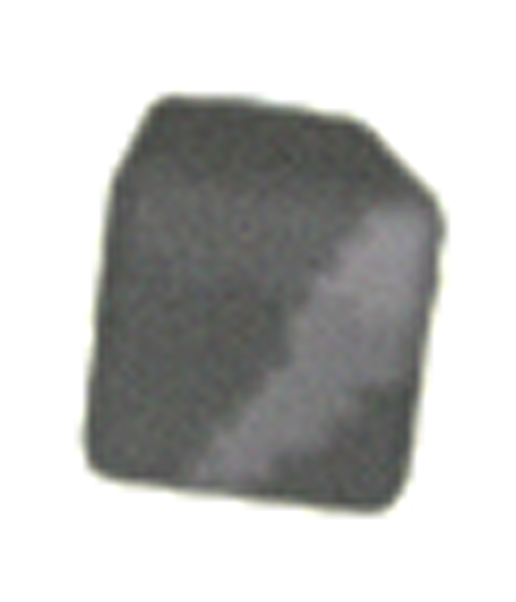

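Run:
```python
from h import *
p,d,K,T=load('wr2')
P=[ray(K,T,235+(x+.5)/8.6-.5,120+(y+.5)/8.6-.5,.170) for x,y in [(85,472),(397,513),(115,165),(443,212)]]
for q in P: print(q)
print(np.mean(P,0))
for a,b in [(0,1),(2,3),(0,2),(1,3)]:
    e=P[b]-P[a]; print(np.degrees(np.arctan2(e[1],e[0])),np.hypot(*e[:2]))
```

```text
[ 0.46896201 -0.3035733   0.17      ]
[ 0.48949993 -0.30870403  0.17      ]
[ 0.47340885 -0.28332691  0.17      ]
[ 0.49451438 -0.28876748  0.17      ]
[ 0.48159629 -0.29609293  0.17      ]
-14.026420202238732 0.02116908800781296
-14.454975100011703 0.02179548633735518
77.61247283139274 0.020728972877886807
75.8817829963735 0.02055749763847266
```

Run:
```python
from h import *
go([.4811,-.2954,.30],-13)
```

```text
t 2.95 tcp [ 0.4744 -0.3351  0.37  ] yaw -6.21 tilt [ 5.e-04 -2.e-04 -1.e+00] q6 -0.57 F [-0.72  0.11  0.21] M [ 0.067  0.025 -0.063] op 0.0854
norm dx,dy,dz,roll [0.2799 0.1608 0.0093] 0.0377 rows 1.936198663246427 0.9477058163835138
```

Request:
{"op": "move_arm", "data": {
  "series": [
    {"dx":0,"dy":0.161,"dz":0.009,"roll":0.038},
    {"dx":0,"dy":0.161,"dz":0.009,"roll":0.038},
    {"dx":0.1,"dy":0.161,"dz":0.009,"roll":0.038},
    {"dx":0.2,"dy":0.161,"dz":0.009,"roll":0.038},
    {"dx":0.2,"dy":0.161,"dz":0.009,"roll":0.038}
  ]
}}

```text
t: 3.37
tcp_pos: [0.4811, -0.2937, 0.3158]
tcp_rot: [0.701, 0.081, 0.704, -0.078]
ft_force: [-0.0, -0.6, -0.6]
opening: 0.0853
```

Run:
```python
from h import *
go([.4811,-.2954,.289],-13)
p,d,i=snap('wrist','wr3')
```

```text
t 3.37 tcp [ 0.4811 -0.2937  0.3158] yaw -12.91 tilt [-0.0048  0.0035 -1.    ] q6 -0.388 F [-0.05 -0.58 -0.6 ] M [0.008 0.038 0.018] op 0.0853
norm dx,dy,dz,roll [ 0.107  -0.0069  0.0021] 0.0005 rows 0.6431224968866663 0.012429719759477799
```

View pics/wr3.png

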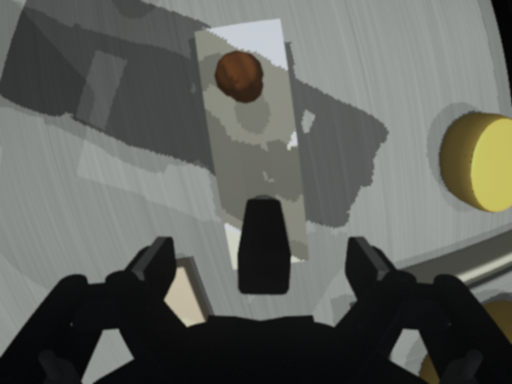

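Request:
{"op": "move_arm", "data": {
  "series": [
    {"dx":0.05,"dy":-0.003,"dz":0.002,"roll":0},
    {"dx":0.1,"dy":-0.003,"dz":0.002,"roll":0},
    {"dx":0.1,"dy":-0.003,"dz":0.002,"roll":0},
    {"dx":0.1,"dy":-0.003,"dz":0.002,"roll":0}
  ]
}}

```text
t: 3.75
tcp_pos: [0.4819, -0.2964, 0.295]
tcp_rot: [0.703, 0.08, 0.702, -0.08]
ft_force: [0.3, -0.3, -0.0]
opening: 0.0855
```

Request:
{"op": "move_arm", "data": {
  "series": [
    {"dx":0,"dy":0,"dz":0,"roll":0},
    {"dx":0,"dy":0,"dz":0,"roll":0},
    {"dx":0,"dy":0,"dz":0,"roll":0},
    {"dx":0,"dy":0,"dz":0,"roll":0},
    {"dx":0,"dy":0,"dz":0,"roll":0}
  ],
  "gripper": 0,
  "newtons": 60
}}

```text
t: 4.17
tcp_pos: [0.4818, -0.2965, 0.2947]
tcp_rot: [0.703, 0.08, 0.702, -0.08]
ft_force: [-0.3, 0.5, -0.6]
opening: 0.0257
```

Request:
{"op": "move_arm", "data": {
  "series": [
    {"dx":0,"dy":0,"dz":0,"roll":0},
    {"dx":0,"dy":0,"dz":0,"roll":0},
    {"dx":0,"dy":0,"dz":0,"roll":0},
    {"dx":0,"dy":0,"dz":0,"roll":0},
    {"dx":0,"dy":0,"dz":0,"roll":0}
  ]
}}

```text
t: 4.58
tcp_pos: [0.4819, -0.2965, 0.2947]
tcp_rot: [0.703, 0.08, 0.702, -0.08]
ft_force: [-0.3, 2.2, 5.3]
opening: 0.0229
```

Run:
```python
from h import *
go([.4811,-.2954,.289],-13)
```

```text
t 4.58 tcp [ 0.4819 -0.2965  0.2947] yaw -13.01 tilt [ 5.e-04 -4.e-04 -1.e+00] q6 -0.389 F [-0.33  2.25  5.33] M [ 0.115  0.08  -0.09 ] op 0.0229
norm dx,dy,dz,roll [ 0.023   0.0036 -0.004 ] -0.0001 rows 0.1414868656120548 0.0012904904432702027
```

Request:
{"op": "move_arm", "data": {
  "series": [
    {"dx":-0.04,"dy":0,"dz":0,"roll":0},
    {"dx":-0.12,"dy":0,"dz":0,"roll":0},
    {"dx":-0.24,"dy":0,"dz":0,"roll":0},
    {"dx":-0.36,"dy":0,"dz":0,"roll":0},
    {"dx":-0.48,"dy":0,"dz":0,"roll":0}
  ]
}}

```text
t: 5.0
tcp_pos: [0.4815, -0.2963, 0.416]
tcp_rot: [0.702, 0.08, 0.703, -0.08]
ft_force: [-0.1, -0.6, -0.9]
opening: 0.0232
```

Request:
{"op": "move_arm", "data": {
  "series": [
    {"dx":0,"dy":0,"dz":0,"roll":0},
    {"dx":0,"dy":0,"dz":0,"roll":0},
    {"dx":0,"dy":0,"dz":0,"roll":0}
  ]
}}

```text
t: 5.25
tcp_pos: [0.4816, -0.2964, 0.4136]
tcp_rot: [0.702, 0.08, 0.703, -0.08]
ft_force: [-0.1, 0.1, -1.4]
opening: 0.0231
```

Run:
```python
from h import *
go([.584,.077,.40],-13)
p,d,i=snap('scene','sc4')
cv2.imwrite('pics/sc4z.png',cv2.resize(p[70:220,110:310],(800,600),interpolation=cv2.INTER_CUBIC))
p,d,i=snap('wrist','wr4')
```

```text
t 5.25 tcp [ 0.4816 -0.2964  0.4136] yaw -13.01 tilt [-1.1e-03  8.0e-04 -1.0e+00] q6 -0.389 F [-0.13  0.15 -1.43] M [ 0.013  0.02  -0.003] op 0.0231
norm dx,dy,dz,roll [0.0552 1.5473 0.0628] -0.0001 rows 9.290094553277173 0.0016548318482346482
```

View pics/sc4z.png

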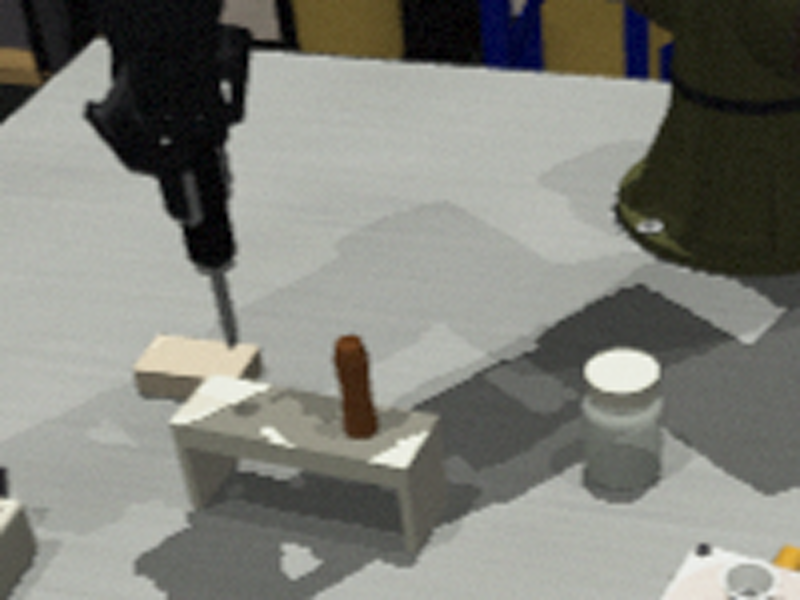

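View pics/wr4.png

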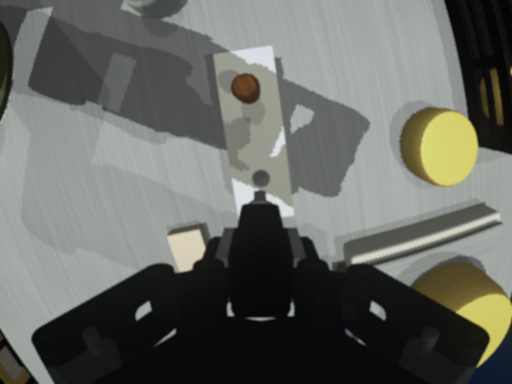

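Run:
```python
from h import *
p,d,K,T=load('wr4')
c=p[165:225,225:300]; c=np.clip(c.astype(float)*1.5,0,255).astype(np.uint8)
cv2.imwrite('pics/wr4z.png',cv2.resize(c,(750,600),interpolation=cv2.INTER_CUBIC))
p,d,K,T=load('sc4')
c=p[130:160,140:190]; c=np.clip(c.astype(float)*1.5,0,255).astype(np.uint8)
cv2.imwrite('pics/sc4y.png',cv2.resize(c,(800,480),interpolation=cv2.INTER_CUBIC))
```

```text
(no output)
```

View pics/wr4z.png

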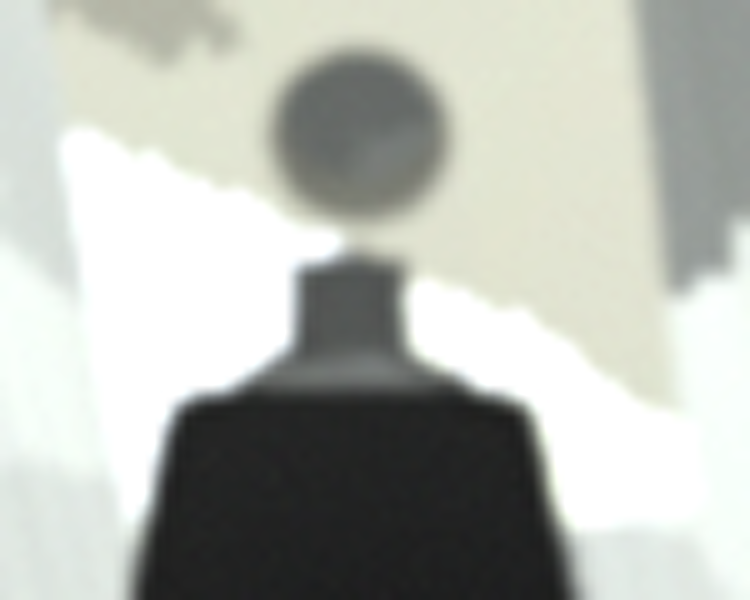

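View pics/sc4y.png

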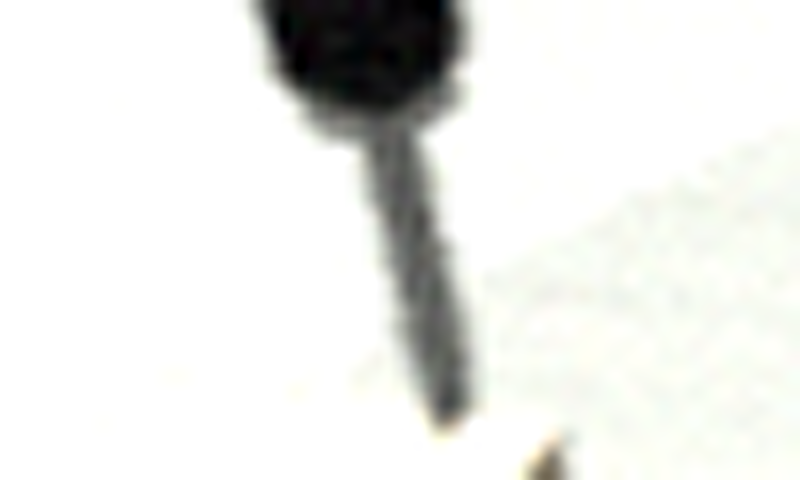

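```bash
cat >> h.py <<'E'
def projw(K,T,X):
    q=T[:3,:3]@np.array(X)+T[:3,3]; q=np.array([q[0],-q[1],-q[2]]); th=np.arctan2(np.hypot(q[0],q[1]),q[2]); f=q[:2]/np.hypot(q[0],q[1])*th*K[0,0]; return f+[K[0,2],K[1,2]]
def projs(K,T,X):
    q=T[:3,:3]@np.array(X)+T[:3,3]; return np.array([K[0,0]*q[0]/-q[2]+K[0,2],K[1,1]*q[1]/q[2]+K[1,2]])
E
python3 - <<'E'
from h import *
s,r=pose(); print(s['tcp_pos'])
p,d,K,T=load('wr4')
W=lambda x,y,z: s['tcp_pos']+r@np.array([x,y,z])
f=lambda q:((q[0]-225+.5)*10,(q[1]-165+.5)*10)
for nm,X in [('tip',(.2797,0,0)),('tip+y',(.2797,.005,0)),('tip-y',(.2797,-.005,0)),('tip+z',(.2797,0,.005)),('taper top+y',(.2677,.005,0)),('tapertop+z',(.2677,0,.005)),('shoulder bottom +y',(.2147,.013,0)),('bladetop+y',(.2727,.005,0))]:
    print(nm,np.round(f(projw(K,T,W(*X)))))
print('hole',ray(K,T,225+36/1-.5+.05,165+13.2-.5,.08))
p,d,K,T=load('sc4')
g=lambda q:((q[0]-140+.5)*16,(q[1]-130+.5)*16)
for nm,X in [('tip',(.2797,0,0)),('tip+y',(.2797,.005,0)),('tip-y',(.2797,-.005,0)),('taper top+y',(.2677,.005,0)),('taper top-y',(.2677,-.005,0))]:
    print(nm,np.round(g(projs(K,T,W(*X)))))
E
```

```text
[ 0.4817368  -0.29644567  0.41299895]
tip [351. 274.]
tip+y [351. 218.]
tip-y [351. 330.]
tip+z [409. 274.]
taper top+y [351. 253.]
tapertop+z [412. 312.]
shoulder bottom +y [350. 340.]
bladetop+y [351. 238.]
hole [ 0.4821223  -0.29521378  0.08      ]
tip [456. 425.]
tip+y [480. 432.]
tip-y [432. 419.]
taper top+y [467. 375.]
taper top-y [419. 361.]
```

Run:
```python
from h import *
go([.65,.05,.43],-13)
```

```text
t 5.35 tcp [ 0.4817 -0.2964  0.413 ] yaw -13.01 tilt [-0.0021  0.0015 -1.    ] q6 -0.389 F [-0.38 -0.77 -0.82] M [ 0.014 -0.042  0.008] op 0.0231
norm dx,dy,dz,roll [-0.0673  1.5018  0.3437] -0.0001 rows 9.24509850935621 0.0013478515845193725
```

Request:
{"op": "move_arm", "data": {
  "series": [
    {"dx":-0.08,"dy":0.75,"dz":0.17,"roll":0},
    {"dx":-0.08,"dy":0.75,"dz":0.17,"roll":0},
    {"dx":-0.08,"dy":0.75,"dz":0.17,"roll":0},
    {"dx":-0.08,"dy":0.75,"dz":0.17,"roll":0},
    {"dx":-0.08,"dy":0.75,"dz":0.17,"roll":0}
  ]
}}

```text
t: 5.77
tcp_pos: [0.5664, -0.1202, 0.4337]
tcp_rot: [0.702, 0.08, 0.703, -0.079]
ft_force: [0.0, 0.4, -0.7]
opening: 0.0234
```

Request:
{"op": "move_arm", "data": {
  "series": [
    {"dx":0,"dy":0.75,"dz":0.17,"roll":0},
    {"dx":0,"dy":0.75,"dz":0.17,"roll":0},
    {"dx":0,"dy":0.75,"dz":0.17,"roll":0},
    {"dx":0,"dy":0.75,"dz":0.17,"roll":0},
    {"dx":0,"dy":0.75,"dz":0.17,"roll":0}
  ]
}}

```text
t: 6.18
tcp_pos: [0.65, 0.0534, 0.4327]
tcp_rot: [0.702, 0.079, 0.703, -0.079]
ft_force: [-0.3, 0.1, -1.2]
opening: 0.0229
```

Request:
{"op": "move_arm", "data": {
  "series": [
    {"dx":0,"dy":0,"dz":0,"roll":0},
    {"dx":0,"dy":0,"dz":0,"roll":0},
    {"dx":0,"dy":0,"dz":0,"roll":0}
  ]
}}

```text
t: 6.43
tcp_pos: [0.649, 0.0493, 0.4333]
tcp_rot: [0.702, 0.08, 0.703, -0.08]
ft_force: [-0.2, 0.1, -1.5]
opening: 0.0236
```

```bash
cat > tipview.py <<'E'
import sys
from h import *
fn=sys.argv[1]
go([.584,.077,.40],-33.7)
s,r=pose(); W=lambda x,y,z: s['tcp_pos']+r@np.array([x,y,z])
p,d,i=snap('scene',fn)
K,T=i['intrinsics'],i['camera_from_world']
c=projs(K,T,W(.265,0,0)).astype(int); o=c-[25,19]
z=p[o[1]:o[1]+38,o[0]:o[0]+50]; cv2.imwrite('pics/'+fn+'z.png',cv2.resize(z,(800,608),interpolation=cv2.INTER_CUBIC)[:600])
for nm,X in [('tip',(.2797,0,0)),('tip+y',(.2797,.005,0)),('tip-y',(.2797,-.005,0)),('tip+z',(.2797,0,.005)),('tip-z',(.2797,0,-.005)),('taper top+y',(.2677,.005,0)),('taper top-y',(.2677,-.005,0)),('should',(.2147,0,0))]:
    print(nm,np.round((projs(K,T,W(*X))-o+.5)*16))
E
python3 tipview.py sc5
```

```text
t 6.43 tcp [0.649  0.0493 0.4333] yaw -13.02 tilt [-1.8e-03 -3.0e-04 -1.0e+00] q6 0.247 F [-0.21  0.14 -1.46] M [ 0.021 -0.008 -0.003] op 0.0236
norm dx,dy,dz,roll [ 0.1338  0.0495 -0.2781] 0.1149 rows 1.8741915527418964 2.888013362947491
tip [415. 403.]
tip+y [449. 413.]
tip-y [382. 393.]
tip+z [401. 426.]
tip-z [429. 380.]
taper top+y [451. 350.]
taper top-y [383. 330.]
should [427.  44.]
```

View pics/sc5z.png

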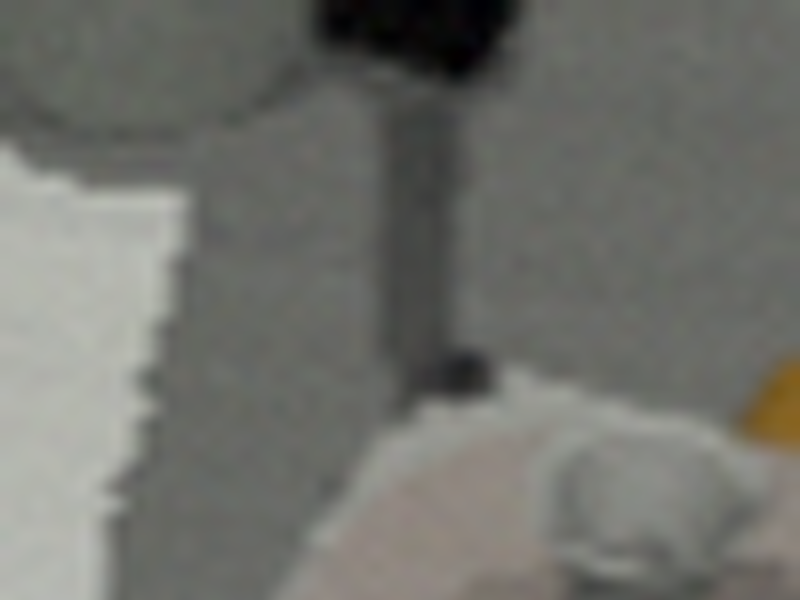

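Request:
{"op": "move_arm", "data": {
  "series": [
    {"dx":-0.12,"dy":0,"dz":0,"roll":0},
    {"dx":-0.12,"dy":0,"dz":0,"roll":0},
    {"dx":-0.12,"dy":0,"dz":0,"roll":0},
    {"dx":-0.12,"dy":0,"dz":0,"roll":0}
  ]
}}

```text
t: 6.82
tcp_pos: [0.6488, 0.0489, 0.464]
tcp_rot: [0.702, 0.08, 0.703, -0.081]
ft_force: [-1.3, -0.6, -2.0]
opening: 0.0235
```

```bash
python3 tipview.py sc6
python3 - <<'E'
from h import *
s,r=pose(); W=lambda x,y,z: s['tcp_pos']+r@np.array([x,y,z])
p,d,i=snap('wrist','wr6');K,T=i['intrinsics'],i['camera_from_world']
ps=[p.astype(float)]+[bot.grab_frame('wrist')[0].astype(float) for _ in range(3)]
c=np.clip(np.mean(ps,0)*1.3,0,255).astype(np.uint8)
cv2.imwrite('pics/wr6z.png',cv2.resize(c[170:220,230:290],(720,600),interpolation=cv2.INTER_CUBIC))
for nm,X in [('tip',(.2797,0,0)),('tip+y',(.2797,.005,0)),('tip-y',(.2797,-.005,0)),('tip+z',(.2797,0,.005)),('taper top+y',(.2677,.005,0)),('bladetop+y',(.2727,.005,0))]:
    print(nm,np.round((projw(K,T,W(*X))-[230,170]+.5)*12))
E
```

```text
t 6.82 tcp [0.6488 0.0489 0.464 ] yaw -13.08 tilt [-3.e-04 -1.e-04 -1.e+00] q6 0.247 F [-1.29 -0.63 -2.05] M [ 0.004 -0.018 -0.026] op 0.0235
norm dx,dy,dz,roll [ 0.2561  0.051  -0.278 ] 0.1146 rows 2.286586997040801 2.880266911991476
tip [418. 399.]
tip+y [452. 409.]
tip-y [383. 389.]
tip+z [403. 422.]
tip-z [432. 377.]
taper top+y [455. 343.]
taper top-y [385. 323.]
should [430.  21.]
tip [362. 269.]
tip+y [362. 202.]
tip-y [362. 336.]
tip+z [432. 269.]
taper top+y [362. 244.]
bladetop+y [362. 226.]
```

View pics/sc6z.png

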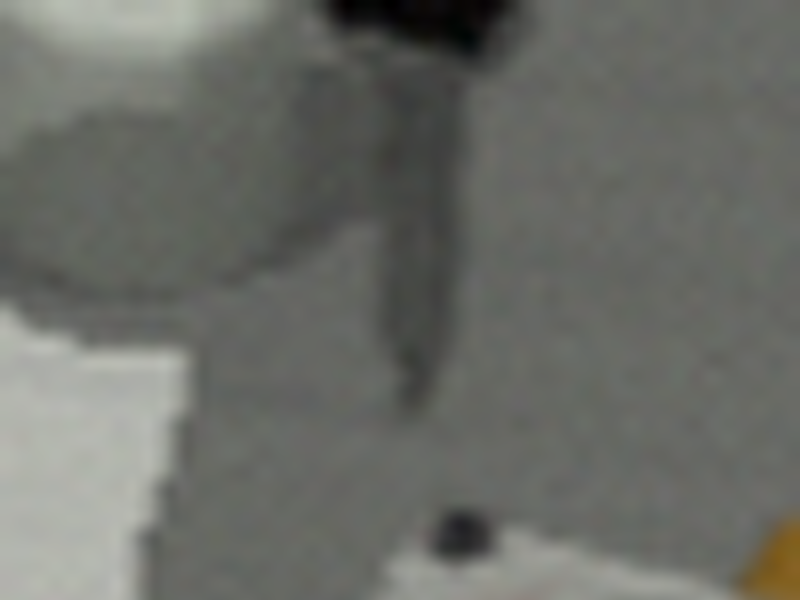

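View pics/wr6z.png

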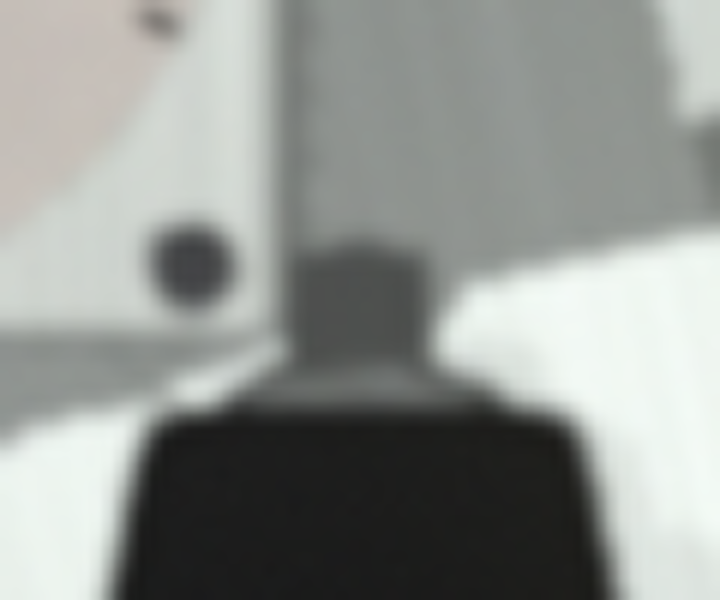

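The scene view shows the tip edge-on, narrowing at (408,400) in the zoom, so the blade width lies along the jaw axis. I'll roll to 56° and move over the sleeve.

Run:
```python
from h import *
go([.5842,.0768,.44],56.3)
```

```text
t 7.07 tcp [0.6491 0.0496 0.4637] yaw -13.02 tilt [-0.001 -0.    -1.   ] q6 0.247 F [-0.11  0.41 -1.26] M [-0.013 -0.007  0.027] op 0.0232
norm dx,dy,dz,roll [ 0.0952  0.0476 -0.2772] -0.3851 rows 1.7800322259094952 9.681916976770168
```

Request:
{"op": "move_arm", "data": {
  "series": [
    {"dx":0.09,"dy":0.048,"dz":-0.277,"roll":-0.385},
    {"dx":0.09,"dy":0.048,"dz":-0.277,"roll":-0.385},
    {"dx":0.09,"dy":0.048,"dz":-0.277,"roll":-0.385},
    {"dx":0.09,"dy":0.048,"dz":-0.277,"roll":-0.385},
    {"dx":0.09,"dy":0.048,"dz":-0.277,"roll":-0.385}
  ]
}}

```text
t: 7.48
tcp_pos: [0.5838, 0.0773, 0.4418]
tcp_rot: [0.693, -0.142, 0.693, 0.142]
ft_force: [0.4, 0.2, -0.4]
opening: 0.0232
```

Request:
{"op": "move_arm", "data": {
  "series": [
    {"dx":0,"dy":0,"dz":0,"roll":-0.187},
    {"dx":0,"dy":0,"dz":0,"roll":-0.187},
    {"dx":0,"dy":0,"dz":0,"roll":-0.187},
    {"dx":0,"dy":0,"dz":0,"roll":-0.187},
    {"dx":0,"dy":0,"dz":0,"roll":-0.187}
  ]
}}

```text
t: 7.9
tcp_pos: [0.5842, 0.0771, 0.4416]
tcp_rot: [0.622, -0.337, 0.622, 0.337]
ft_force: [-0.4, -0.5, -1.2]
opening: 0.0235
```

Request:
{"op": "move_arm", "data": {
  "series": [
    {"dx":0,"dy":0,"dz":0,"roll":0},
    {"dx":0,"dy":0,"dz":0,"roll":0},
    {"dx":0,"dy":0,"dz":0,"roll":0}
  ]
}}

```text
t: 8.15
tcp_pos: [0.5843, 0.077, 0.4418]
tcp_rot: [0.623, -0.333, 0.624, 0.334]
ft_force: [0.4, 0.7, -1.1]
opening: 0.0234
```

```bash
python3 tipview.py sc7;  python3 - <<'E'
from h import *
go([.5842,.0768,.38],56.3)
s,r=pose(); W=lambda x,y,z: s['tcp_pos']+r@np.array([x,y,z])
p,d,i=snap('wrist','wr7');K,T=i['intrinsics'],i['camera_from_world']
cv2.imwrite('pics/wr7z.png',cv2.resize(p[150:220,220:304],(720,600),interpolation=cv2.INTER_CUBIC))
for nm,X in [('tip',(.2797,0,0)),('tip+z',(.2797,0,.005)),('taper top+y',(.2677,.005,0)),]:
    print(nm,np.round((projw(K,T,W(*X))-[220,150]+.5)*8.57))
E
```

```text
t 8.15 tcp [0.5843 0.077  0.4418] yaw 56.28 tilt [-2.e-04 -0.e+00 -1.e+00] q6 -0.913 F [ 0.38  0.75 -1.15] M [ 0.005  0.028 -0.013] op 0.0234
norm dx,dy,dz,roll [ 0.1671  0.0008 -0.0007] 0.4999 rows 1.0015410249249028 12.566733828715659
tip [407. 405.]
tip+y [430. 389.]
tip-y [384. 421.]
tip+z [433. 421.]
tip-z [381. 389.]
taper top+y [434. 325.]
taper top-y [388. 357.]
should [432.  45.]
t 8.2 tcp [0.5843 0.077  0.4418] yaw 56.31 tilt [-1.e-04 -0.e+00 -1.e+00] q6 -0.914 F [ 0.05  0.09 -1.32] M [ 0.025 -0.035  0.007] op 0.0235
norm dx,dy,dz,roll [ 0.2472 -0.0004 -0.0009] 0.0001 rows 1.4820709182865974 0.001317266644429686
tip [348. 359.]
tip+z [398. 359.]
taper top+y [348. 341.]
```

View pics/sc7z.png

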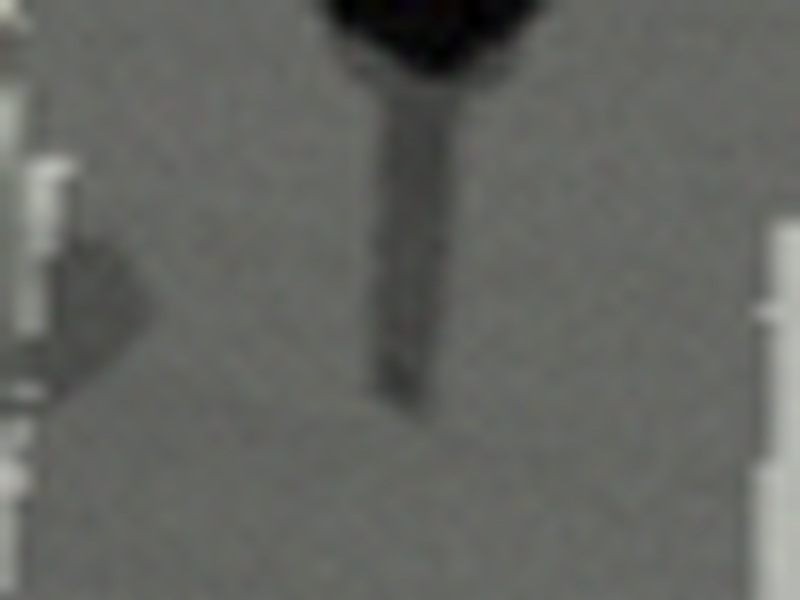

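View pics/wr7z.png

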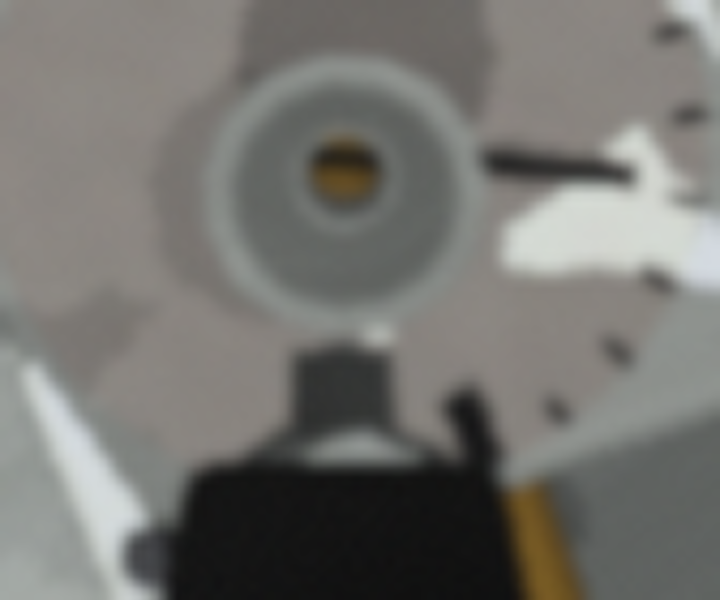

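Request:
{"op": "move_arm", "data": {
  "series": [
    {"dx":0.15,"dy":0,"dz":0,"roll":0},
    {"dx":0.28,"dy":0,"dz":0,"roll":0},
    {"dx":0.31,"dy":0,"dz":0,"roll":0},
    {"dx":0.31,"dy":0,"dz":0,"roll":0},
    {"dx":0.31,"dy":0,"dz":0,"roll":0}
  ]
}}

```text
t: 8.67
tcp_pos: [0.5846, 0.0771, 0.3658]
tcp_rot: [0.623, -0.334, 0.623, 0.334]
ft_force: [0.6, 0.9, -0.1]
opening: 0.0232
```

Run:
```python
from h import *
go([.5842,.0768,.3267],56.3)
p,d,i=snap('wrist','wr8')
cv2.imwrite('pics/wr8z.png',cv2.resize(p[150:220,220:304],(720,600),interpolation=cv2.INTER_CUBIC))
p,d,i=snap('scene','sc8')
cv2.imwrite('pics/sc8z.png',cv2.resize(p[160:260,240:373],(798,600),interpolation=cv2.INTER_CUBIC))
```

```text
t 8.67 tcp [0.5846 0.0771 0.3658] yaw 56.43 tilt [ 1.1e-03  1.0e-04 -1.0e+00] q6 -0.916 F [ 0.61  0.87 -0.08] M [0.102 0.024 0.023] op 0.0232
norm dx,dy,dz,roll [ 0.1564  0.0008 -0.0019] 0.0007 rows 0.9376950654811035 0.018048451199654043
```

View pics/wr8z.png

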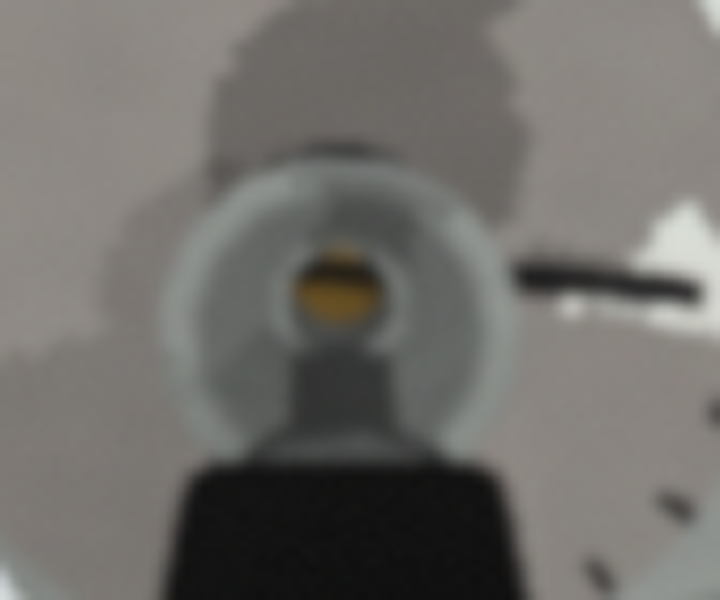

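View pics/sc8z.png

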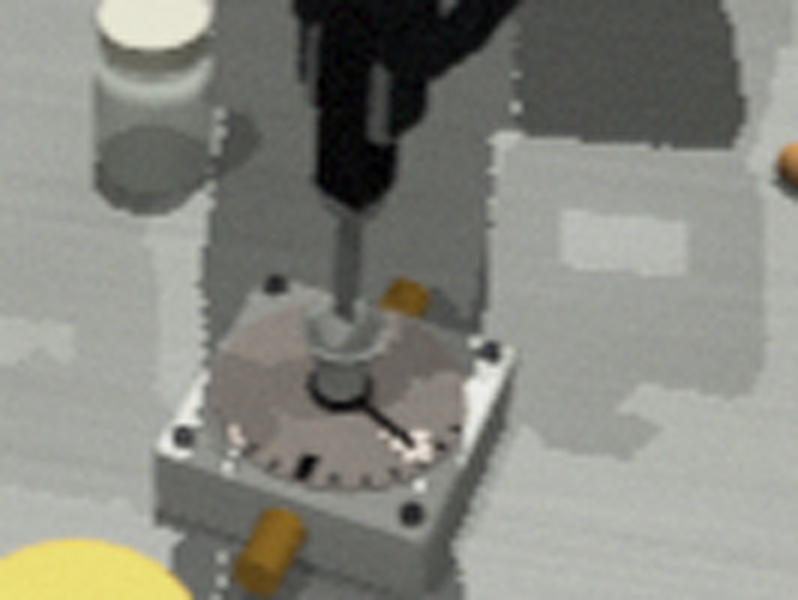

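Request:
{"op": "move_arm", "data": {
  "series": [
    {"dx":0.02,"dy":0,"dz":-0.002,"roll":0},
    {"dx":0.04,"dy":0,"dz":-0.002,"roll":0},
    {"dx":0.06,"dy":0,"dz":-0.002,"roll":0},
    {"dx":0.06,"dy":0,"dz":-0.002,"roll":0}
  ]
}}

```text
t: 9.1
tcp_pos: [0.5838, 0.0766, 0.3483]
tcp_rot: [0.623, -0.334, 0.624, 0.335]
ft_force: [0.0, 0.1, -1.2]
opening: 0.0232
```

Run:
```python
from h import *
go([.5842,.0768,.3267],56.3)
```

```text
t 9.1 tcp [0.5838 0.0766 0.3483] yaw 56.46 tilt [-1.5e-03 -1.0e-04 -1.0e+00] q6 -0.917 F [ 0.01  0.1  -1.2 ] M [-0.001 -0.    -0.011] op 0.0232
norm dx,dy,dz,roll [ 0.0863 -0.0009  0.0015] 0.0009 rows 0.5172237570152715 0.021744101575931044
```

Request:
{"op": "move_arm", "data": {
  "series": [
    {"dx":0.006,"dy":0,"dz":0,"roll":0},
    {"dx":0.012,"dy":0,"dz":0,"roll":0},
    {"dx":0.012,"dy":0,"dz":0,"roll":0}
  ]
}}

```text
t: 9.35
tcp_pos: [0.584, 0.0766, 0.3462]
tcp_rot: [0.623, -0.334, 0.623, 0.334]
ft_force: [-0.5, 0.0, -1.1]
opening: 0.0233
```

Request:
{"op": "move_arm", "data": {
  "series": [
    {"dx":0.006,"dy":0,"dz":0,"roll":0},
    {"dx":0.012,"dy":0,"dz":0,"roll":0},
    {"dx":0.012,"dy":0,"dz":0,"roll":0}
  ]
}}

```text
t: 9.6
tcp_pos: [0.584, 0.0766, 0.3431]
tcp_rot: [0.623, -0.334, 0.623, 0.335]
ft_force: [-0.8, -0.0, -0.4]
opening: 0.0232
```

Tip is at about 0.0635, inside the bore, with no force. I'll carry on.

Request:
{"op": "move_arm", "data": {
  "series": [
    {"dx":0.008,"dy":0,"dz":0,"roll":0},
    {"dx":0.016,"dy":0,"dz":0,"roll":0},
    {"dx":0.016,"dy":0,"dz":0,"roll":0},
    {"dx":0.016,"dy":0,"dz":0,"roll":0}
  ]
}}

```text
t: 9.93
tcp_pos: [0.584, 0.0766, 0.3393]
tcp_rot: [0.623, -0.334, 0.623, 0.335]
ft_force: [-0.2, 0.9, -1.4]
opening: 0.0236
```

Request:
{"op": "move_arm", "data": {
  "series": [
    {"dx":0.008,"dy":0,"dz":0,"roll":0},
    {"dx":0.012,"dy":0,"dz":0,"roll":0},
    {"dx":0.012,"dy":0,"dz":0,"roll":0},
    {"dx":0.012,"dy":0,"dz":0,"roll":0}
  ]
}}

```text
t: 10.27
tcp_pos: [0.584, 0.0766, 0.3363]
tcp_rot: [0.623, -0.334, 0.623, 0.334]
ft_force: [-0.8, -0.5, -1.3]
opening: 0.0237
```

Run:
```python
from h import *
go([.5842,.0768,.3267],56.3)
```

```text
t 10.27 tcp [0.584  0.0766 0.3363] yaw 56.46 tilt [-2.e-04  0.e+00 -1.e+00] q6 -0.917 F [-0.82 -0.48 -1.34] M [ 0.073 -0.021  0.062] op 0.0237
norm dx,dy,dz,roll [ 0.0384 -0.0003  0.001 ] 0.0009 rows 0.23026167766866187 0.02214370251752024
```

Request:
{"op": "move_arm", "data": {
  "series": [
    {"dx":0.006,"dy":0,"dz":0,"roll":0},
    {"dx":0.012,"dy":0,"dz":0,"roll":0},
    {"dx":0.012,"dy":0,"dz":0,"roll":0}
  ]
}}

```text
t: 10.52
tcp_pos: [0.584, 0.0766, 0.333]
tcp_rot: [0.623, -0.334, 0.623, 0.335]
ft_force: [0.2, 0.8, -2.6]
opening: 0.0236
```

Request:
{"op": "move_arm", "data": {
  "series": [
    {"dx":0.004,"dy":0,"dz":0,"roll":0},
    {"dx":0.006,"dy":0,"dz":0,"roll":0},
    {"dx":0.006,"dy":0,"dz":0,"roll":0}
  ]
}}

```text
t: 10.77
tcp_pos: [0.584, 0.0766, 0.3318]
tcp_rot: [0.623, -0.334, 0.623, 0.334]
ft_force: [-0.1, 0.0, -1.1]
opening: 0.0237
```

Request:
{"op": "move_arm", "data": {
  "series": [
    {"dx":0.002,"dy":0,"dz":0,"roll":0},
    {"dx":0.004,"dy":0,"dz":0,"roll":0},
    {"dx":0.004,"dy":0,"dz":0,"roll":0}
  ]
}}

```text
t: 11.02
tcp_pos: [0.584, 0.0766, 0.3308]
tcp_rot: [0.623, -0.334, 0.623, 0.334]
ft_force: [0.0, -0.7, -2.2]
opening: 0.0237
```

Request:
{"op": "move_arm", "data": {
  "series": [
    {"dx":0.002,"dy":0,"dz":0,"roll":0},
    {"dx":0.004,"dy":0,"dz":0,"roll":0},
    {"dx":0.004,"dy":0,"dz":0,"roll":0}
  ]
}}

```text
t: 11.27
tcp_pos: [0.584, 0.0766, 0.3298]
tcp_rot: [0.623, -0.334, 0.623, 0.334]
ft_force: [0.0, 0.2, -1.7]
opening: 0.0229
```

Request:
{"op": "move_arm", "data": {
  "series": [
    {"dx":0.002,"dy":0,"dz":0,"roll":0},
    {"dx":0.004,"dy":0,"dz":0,"roll":0},
    {"dx":0.004,"dy":0,"dz":0,"roll":0}
  ]
}}

```text
t: 11.52
tcp_pos: [0.584, 0.0766, 0.3288]
tcp_rot: [0.623, -0.334, 0.623, 0.334]
ft_force: [-0.4, 0.1, -2.1]
opening: 0.0238
```

Request:
{"op": "move_arm", "data": {
  "series": [
    {"dx":0.002,"dy":0,"dz":0,"roll":0},
    {"dx":0.004,"dy":0,"dz":0,"roll":0},
    {"dx":0.004,"dy":0,"dz":0,"roll":0}
  ]
}}

```text
t: 11.77
tcp_pos: [0.584, 0.0766, 0.3278]
tcp_rot: [0.623, -0.334, 0.623, 0.334]
ft_force: [0.6, 0.8, -2.1]
opening: 0.0236
```

Request:
{"op": "move_arm", "data": {
  "series": [
    {"dx":0.001,"dy":0,"dz":0,"roll":0},
    {"dx":0.002,"dy":0,"dz":0,"roll":0},
    {"dx":0.002,"dy":0,"dz":0,"roll":0}
  ]
}}

```text
t: 12.02
tcp_pos: [0.584, 0.0766, 0.3273]
tcp_rot: [0.623, -0.334, 0.623, 0.334]
ft_force: [0.6, 0.2, -1.1]
opening: 0.0237
```

Run:
```python
from h import *
go([.5842,.0768,.3267],56.3)
```

```text
t 12.02 tcp [0.584  0.0766 0.3273] yaw 56.46 tilt [-2.e-04 -0.e+00 -1.e+00] q6 -0.917 F [ 0.64  0.16 -1.12] M [0.176 0.013 0.017] op 0.0237
norm dx,dy,dz,roll [ 0.0024 -0.0003  0.0011] 0.0009 rows 0.01600372050847833 0.022244431654835466
```

Request:
{"op": "move_arm", "data": {
  "series": [
    {"dx":0.001,"dy":0,"dz":0,"roll":0},
    {"dx":0.002,"dy":0,"dz":0,"roll":0},
    {"dx":0.002,"dy":0,"dz":0,"roll":0}
  ]
}}

```text
t: 12.27
tcp_pos: [0.584, 0.0766, 0.3268]
tcp_rot: [0.623, -0.334, 0.623, 0.334]
ft_force: [0.1, 0.2, -1.6]
opening: 0.0232
```

Request:
{"op": "move_arm", "data": {
  "series": [
    {"dx":0.001,"dy":0,"dz":0,"roll":0},
    {"dx":0.001,"dy":0,"dz":0,"roll":0},
    {"dx":0.001,"dy":0,"dz":0,"roll":0}
  ]
}}

```text
t: 12.52
tcp_pos: [0.584, 0.0766, 0.3267]
tcp_rot: [0.623, -0.334, 0.623, 0.334]
ft_force: [-1.1, 0.9, 0.2]
opening: 0.0234
```

Run:
```python
from h import *
for _ in range(4):
    go([.5842,.0768,.3267],56.3); p,d,i=snap('scene','sc9')
cv2.imwrite('pics/sc9z.png',cv2.resize(p[160:260,240:373],(798,600),interpolation=cv2.INTER_CUBIC))
```

```text
t 12.52 tcp [0.584  0.0766 0.3267] yaw 56.46 tilt [ 0.  0. -1.] q6 -0.917 F [-1.09  0.94  0.22] M [0.082 0.068 0.036] op 0.0234
norm dx,dy,dz,roll [-0.0001 -0.0003  0.001 ] 0.0009 rows 0.006435091359443647 0.02233273189138674
t 12.57 tcp [0.584  0.0766 0.3267] yaw 56.46 tilt [ 1.e-04  0.e+00 -1.e+00] q6 -0.917 F [-1.01  0.25 -0.35] M [0.142 0.052 0.02 ] op 0.0235
norm dx,dy,dz,roll [-0.0001 -0.0003  0.0011] 0.0009 rows 0.006644430378393859 0.02237288831819075
t 12.62 tcp [0.584  0.0766 0.3267] yaw 56.46 tilt [ 1.e-04  0.e+00 -1.e+00] q6 -0.917 F [0.02 0.22 0.34] M [ 0.1    0.088 -0.026] op 0.0234
norm dx,dy,dz,roll [-0.     -0.0003  0.001 ] 0.0009 rows 0.006513234085318183 0.02224299745449163
t 12.67 tcp [0.584  0.0766 0.3267] yaw 56.46 tilt [ 1.e-04 -0.e+00 -1.e+00] q6 -0.917 F [-0.52  0.15  1.54] M [0.072 0.116 0.008] op 0.023
norm dx,dy,dz,roll [-0.     -0.0003  0.001 ] 0.0009 rows 0.006517417209215926 0.022342344666711336
```

View pics/sc9z.png

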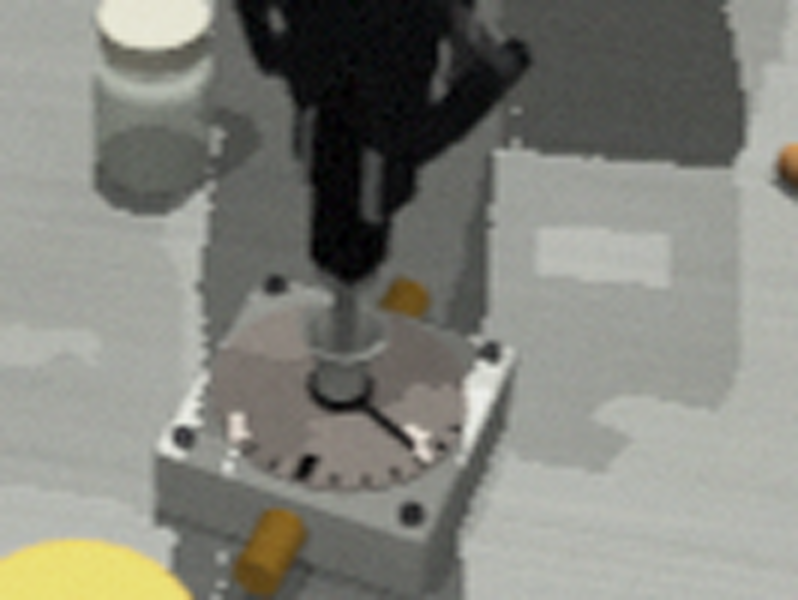

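The floor of the slot is just touched at nominal depth. I'll back off 0.25 mm and turn clockwise gradually.

Request:
{"op": "move_arm", "data": {
  "series": [
    {"dx":-0.001,"dy":0,"dz":0,"roll":0.02},
    {"dx":-0.001,"dy":0,"dz":0,"roll":0.04},
    {"dx":-0.001,"dy":0,"dz":0,"roll":0.06},
    {"dx":-0.001,"dy":0,"dz":0,"roll":0.08},
    {"dx":-0.001,"dy":0,"dz":0,"roll":0.1}
  ]
}}

```text
t: 13.13
tcp_pos: [0.584, 0.0767, 0.3268]
tcp_rot: [0.668, -0.232, 0.668, 0.232]
ft_force: [-1.0, 1.1, -0.8]
opening: 0.0235
```

```bash
cat > look.py <<'E'
import sys
from h import *
fn=sys.argv[1]
go([.584,.0766,.327],-3)
p,d,i=snap('top','t'+fn); K,T=i['intrinsics'],i['camera_from_world']
cv2.imwrite('pics/t'+fn+'z.png',cv2.resize(p[150:230,160:266],(795,600),interpolation=cv2.INTER_CUBIC))
p,d,i=snap('scene','s'+fn)
cv2.imwrite('pics/s'+fn+'z.png',cv2.resize(p[200:260,260:340],(800,600),interpolation=cv2.INTER_CUBIC))
E
python3 look.py a
```

```text
t 13.13 tcp [0.584  0.0767 0.3268] yaw 38.28 tilt [-3.e-04  2.e-04 -1.e+00] q6 -0.6 F [-0.96  1.09 -0.84] M [0.284 0.139 0.009] op 0.0235
norm dx,dy,dz,roll [-0.0008 -0.0003 -0.0001] 0.2293 rows 0.005168669837710518 5.765517646214366
```

View pics/saz.png

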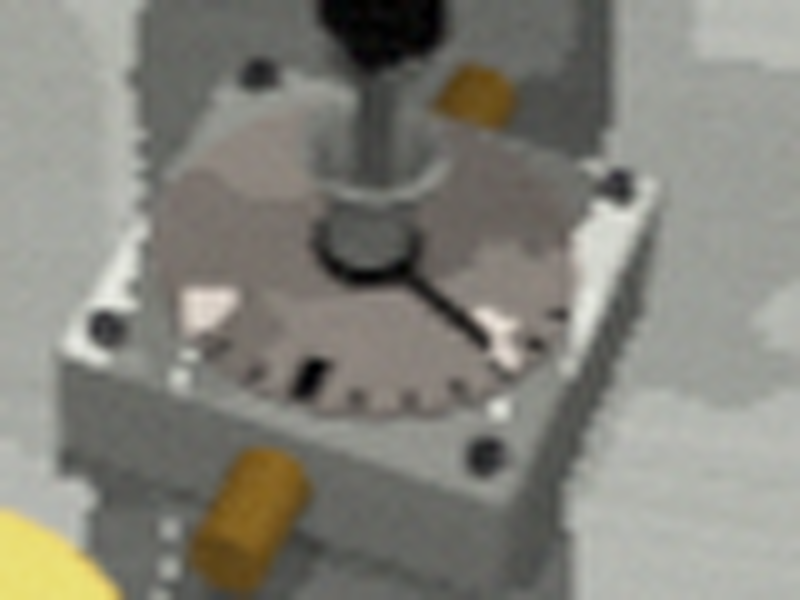

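View pics/taz.png

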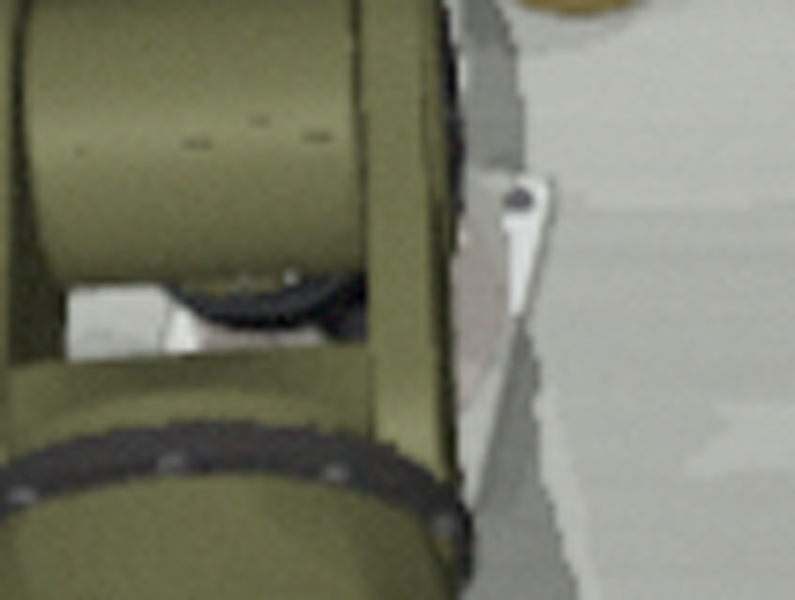

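```bash
cat >> h.py <<'E'
def pzp(K,T,u,v,h):
    a=world(K,T,u,v,np.float64(.5));b=world(K,T,u,v,np.float64(1.)); return a+(b-a)*(h-a[2])/(b[2]-a[2])
E
cat > needle.py <<'E'
import sys
from h import *
# unwrap dial from scene image: darkness vs angle at radii
p,d,K,T=load(sys.argv[1]); g=cv2.cvtColor(p,cv2.COLOR_BGR2GRAY).astype(np.float32)
c=np.array([.5842,.0768]); A=np.arange(-40,90,1.)
for nm,rs,hh in [('needle',np.arange(.026,.036,.001),.044),('outer',np.arange(.043,.051,.001),.042)]:
    m=np.array([[projs(K,T,[c[0]+r*np.cos(np.radians(a)),c[1]+r*np.sin(np.radians(a)),hh]) for r in rs] for a in A]).astype(np.float32)
    s=cv2.remap(g,m[...,0],m[...,1],cv2.INTER_LINEAR).mean(1)
    dk=np.median(s)-s; pk=[i for i in range(1,len(A)-1) if dk[i]>=dk[i-1] and dk[i]>dk[i+1] and dk[i]>15]
    print(nm,[(A[i],round(float(dk[i]),1)) for i in pk])
E
for f in sc8 sc9 sa; do echo $f; python3 needle.py $f; done
```

```text
sc8
needle [(np.float64(53.0), 78.1)]
outer [(np.float64(-39.0), 26.4), (np.float64(-10.0), 103.6), (np.float64(4.0), 23.0), (np.float64(34.0), 18.7)]
sc9
needle [(np.float64(-32.0), 18.1), (np.float64(52.0), 88.2)]
outer [(np.float64(-39.0), 22.5), (np.float64(-26.0), 22.2), (np.float64(-11.0), 99.3), (np.float64(4.0), 17.1), (np.float64(34.0), 17.1)]
sa
needle [(np.float64(52.0), 87.1)]
outer [(np.float64(-39.0), 25.5), (np.float64(-26.0), 16.5), (np.float64(-10.0), 104.3), (np.float64(4.0), 20.4), (np.float64(34.0), 17.4)]
```

Request:
{"op": "move_arm", "data": {
  "series": [
    {"dx":0,"dy":0,"dz":0,"roll":0.015},
    {"dx":0,"dy":0,"dz":0,"roll":0.03},
    {"dx":0,"dy":0,"dz":0,"roll":0.045},
    {"dx":0,"dy":0,"dz":0,"roll":0.055},
    {"dx":0,"dy":0,"dz":0,"roll":0.055}
  ]
}}

```text
t: 13.65
tcp_pos: [0.584, 0.0767, 0.3268]
tcp_rot: [0.685, -0.175, 0.685, 0.175]
ft_force: [-1.0, 1.2, -1.8]
opening: 0.0231
```

```bash
python3 look.py b; python3 needle.py sb; cp tipview.py /dev/null; python3 -c "
from h import *
snap('wrist','wrb'); p=load('wrb')[0]
cv2.imwrite('pics/wrbz.png',cv2.resize(p[130:250,180:340],(800,600),interpolation=cv2.INTER_CUBIC))"
```

```text
t 13.65 tcp [0.584  0.0767 0.3268] yaw 28.6 tilt [-2.e-04  1.e-04 -1.e+00] q6 -0.431 F [-0.99  1.24 -1.8 ] M [0.273 0.173 0.066] op 0.0231
norm dx,dy,dz,roll [-0.0008 -0.0004 -0.    ] 0.1756 rows 0.0052549578928181755 4.414039731229449
needle [(np.float64(43.0), 88.0)]
outer [(np.float64(-39.0), 24.6), (np.float64(-10.0), 101.5), (np.float64(4.0), 19.6), (np.float64(34.0), 16.2)]
```

View pics/wrbz.png

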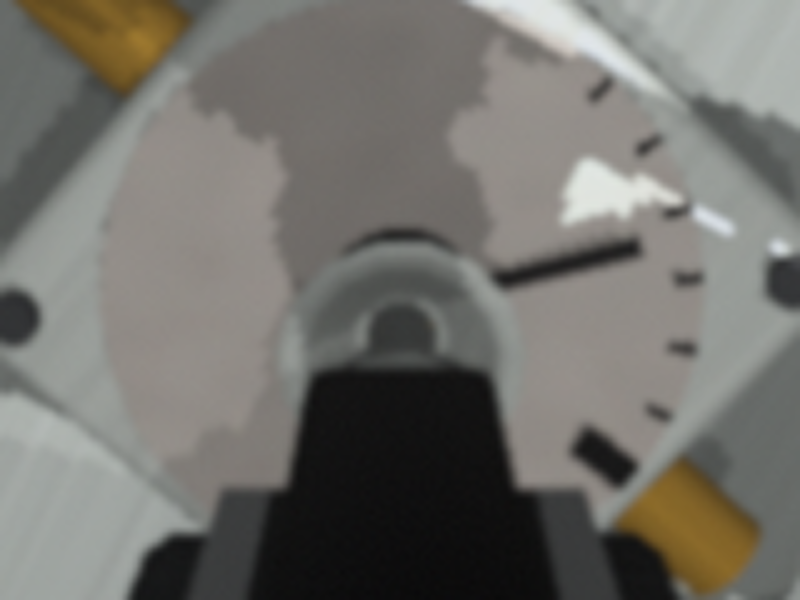

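View pics/sbz.png

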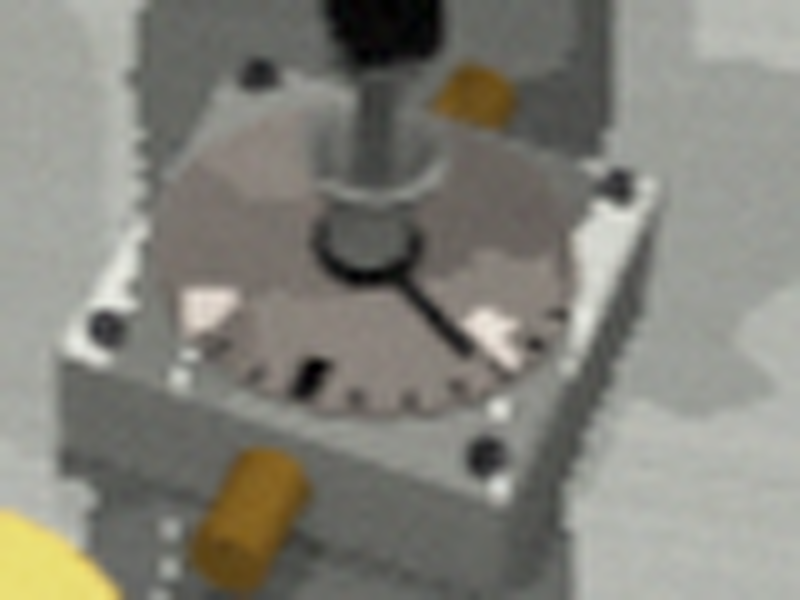

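The screw is now turning: the needle moved from 52° to 43°. The mark is at −10°, so about 53° remains.

Request:
{"op": "move_arm", "data": {
  "series": [
    {"dx":0,"dy":0,"dz":0,"roll":0.025},
    {"dx":0,"dy":0,"dz":0,"roll":0.05},
    {"dx":0,"dy":0,"dz":0,"roll":0.075},
    {"dx":0,"dy":0,"dz":0,"roll":0.1},
    {"dx":0,"dy":0,"dz":0,"roll":0.12}
  ]
}}

```text
t: 14.22
tcp_pos: [0.584, 0.0766, 0.3268]
tcp_rot: [0.706, -0.042, 0.706, 0.042]
ft_force: [-0.7, 0.6, -0.4]
opening: 0.0235
```

Request:
{"op": "move_arm", "data": {
  "series": [
    {"dx":0,"dy":0,"dz":0,"roll":0.025},
    {"dx":0,"dy":0,"dz":0,"roll":0.05},
    {"dx":0,"dy":0,"dz":0,"roll":0.075},
    {"dx":0,"dy":0,"dz":0,"roll":0.1},
    {"dx":0,"dy":0,"dz":0,"roll":0.12}
  ]
}}

```text
t: 14.63
tcp_pos: [0.5839, 0.0766, 0.3268]
tcp_rot: [0.701, 0.091, 0.701, -0.091]
ft_force: [-2.1, 1.2, -0.9]
opening: 0.0232
```

Request:
{"op": "move_arm", "data": {
  "series": [
    {"dx":0,"dy":0,"dz":0,"roll":0},
    {"dx":0,"dy":0,"dz":0,"roll":0}
  ]
}}

```text
t: 14.8
tcp_pos: [0.5839, 0.0766, 0.3268]
tcp_rot: [0.701, 0.089, 0.702, -0.089]
ft_force: [-0.7, 1.1, -0.6]
opening: 0.0236
```

```bash
python3 look.py c; python3 needle.py sc
```

```text
t 14.8 tcp [0.5839 0.0766 0.3268] yaw -14.46 tilt [-3.e-04 -1.e-04 -1.e+00] q6 0.321 F [-0.65  1.05 -0.56] M [0.171 0.316 0.014] op 0.0236
norm dx,dy,dz,roll [-0.0007  0.      0.0002] -0.0637 rows 0.004563743861968552 1.6007851424062094
needle [(np.float64(-1.0), 73.9), (np.float64(83.0), 31.2)]
outer [(np.float64(-10.0), 98.9), (np.float64(4.0), 17.7), (np.float64(76.0), 26.0)]
```

View pics/scz.png

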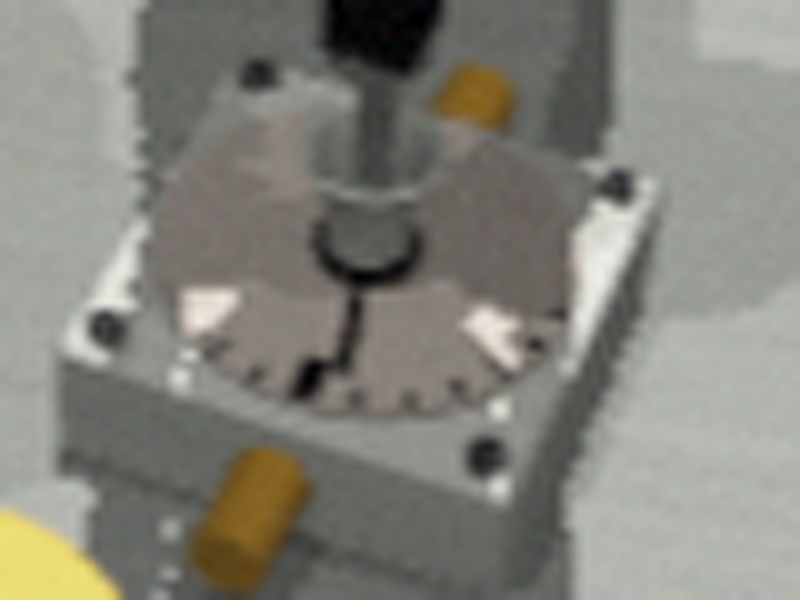

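Request:
{"op": "move_arm", "data": {
  "series": [
    {"dx":0,"dy":0,"dz":0,"roll":0.015},
    {"dx":0,"dy":0,"dz":0,"roll":0.03},
    {"dx":0,"dy":0,"dz":0,"roll":0.045},
    {"dx":0,"dy":0,"dz":0,"roll":0.045},
    {"dx":0,"dy":0,"dz":0,"roll":0.045}
  ]
}}

```text
t: 15.32
tcp_pos: [0.584, 0.0766, 0.3268]
tcp_rot: [0.693, 0.138, 0.693, -0.138]
ft_force: [-1.6, 0.1, -1.6]
opening: 0.0235
```

```bash
python3 look.py d; python3 needle.py sd; python3 -c "
from h import *
snap('wrist','wrd'); p=load('wrd')[0]
cv2.imwrite('pics/wrdz.png',cv2.resize(p[130:250,180:340],(800,600),interpolation=cv2.INTER_CUBIC))"
```

```text
t 15.32 tcp [0.584  0.0766 0.3268] yaw -22.58 tilt [-2.e-04 -1.e-04 -1.e+00] q6 0.462 F [-1.56  0.13 -1.56] M [0.148 0.407 0.067] op 0.0235
norm dx,dy,dz,roll [-0.0007 -0.      0.0002] -0.1088 rows 0.004410705300619629 2.735164858025534
needle [(np.float64(-10.0), 82.2), (np.float64(81.0), 29.7)]
outer [(np.float64(-10.0), 100.5), (np.float64(4.0), 19.8), (np.float64(34.0), 17.3)]
```

View pics/sdz.png

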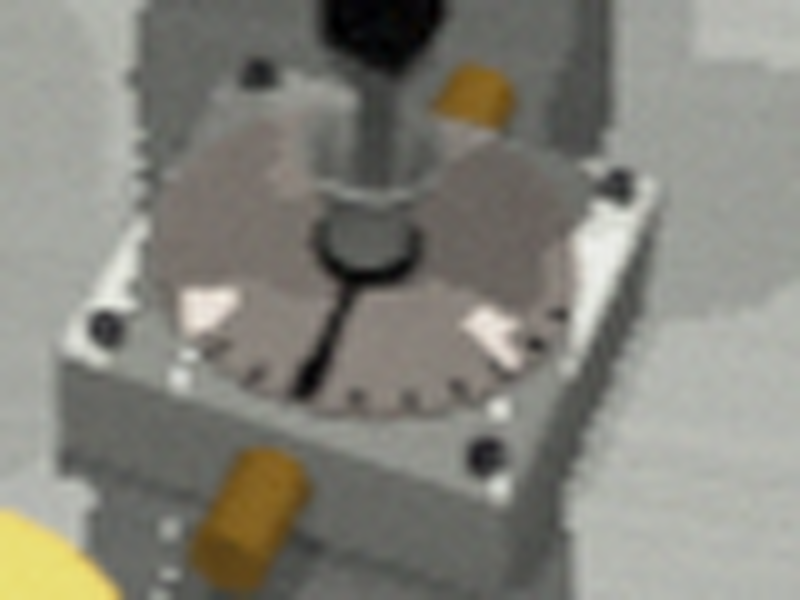

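View pics/wrdz.png

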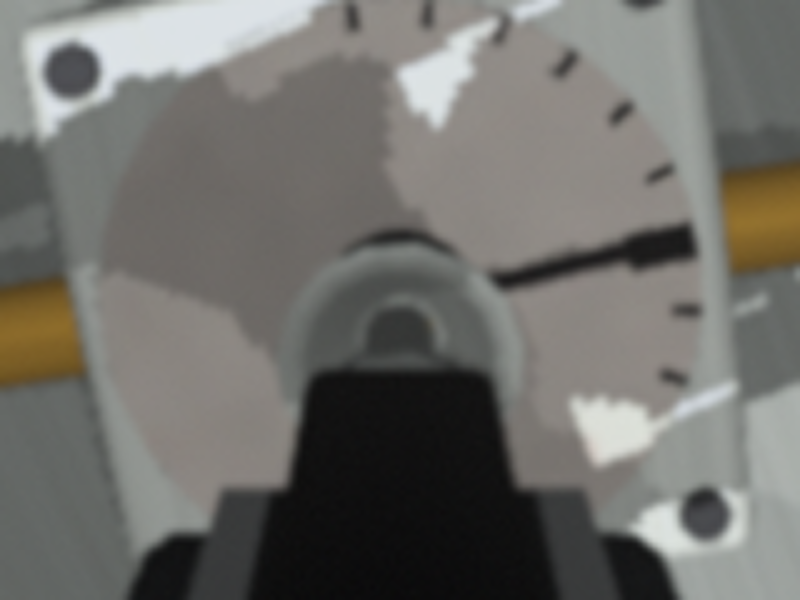

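Both views show the needle on the long mark (−10° and −10°). I'll ease the blade back off the slot wall, then lift straight up.

Request:
{"op": "move_arm", "data": {
  "series": [
    {"dx":0,"dy":0,"dz":0,"roll":-0.02},
    {"dx":0,"dy":0,"dz":0,"roll":-0.035},
    {"dx":0,"dy":0,"dz":0,"roll":-0.035},
    {"dx":-0.01,"dy":0,"dz":0,"roll":-0.035},
    {"dx":-0.03,"dy":0,"dz":0,"roll":-0.035}
  ]
}}

```text
t: 15.88
tcp_pos: [0.584, 0.0766, 0.3342]
tcp_rot: [0.7, 0.101, 0.7, -0.102]
ft_force: [0.9, -1.0, -1.2]
opening: 0.0228
```

Request:
{"op": "move_arm", "data": {
  "series": [
    {"dx":-0.04,"dy":0,"dz":0,"roll":0},
    {"dx":-0.1,"dy":0,"dz":0,"roll":0},
    {"dx":-0.2,"dy":0,"dz":0,"roll":0},
    {"dx":-0.32,"dy":0,"dz":0,"roll":0},
    {"dx":-0.35,"dy":0,"dz":0,"roll":0}
  ]
}}

```text
t: 16.3
tcp_pos: [0.5839, 0.0766, 0.4278]
tcp_rot: [0.702, 0.102, 0.697, -0.101]
ft_force: [0.5, 0.5, 1.5]
opening: 0.0234
```

```bash
python3 look.py e; python3 needle.py se; python3 -c "
from h import *
go([.4819,-.2965,.415],-13)"
```

```text
t 16.3 tcp [0.5839 0.0766 0.4278] yaw -16.48 tilt [ 7.2e-03  4.0e-04 -1.0e+00] q6 0.356 F [0.46 0.53 1.47] M [ 0.063  0.062 -0.051] op 0.0234
norm dx,dy,dz,roll [ 0.4031 -0.0009 -0.0023] -0.0749 rows 2.4167301552548968 1.882350475853616
needle [(np.float64(-10.0), 82.6)]
outer [(np.float64(-25.0), 15.1), (np.float64(-10.0), 108.4), (np.float64(4.0), 25.9), (np.float64(21.0), 15.4), (np.float64(33.0), 15.6), (np.float64(63.0), 22.6)]
t 16.4 tcp [0.5839 0.0766 0.4244] yaw -16.47 tilt [ 4.3e-03  2.0e-04 -1.0e+00] q6 0.356 F [-0.37  0.17 -1.88] M [ 0.011  0.003 -0.024] op 0.0235
norm dx,dy,dz,roll [ 0.0356 -1.5468  0.0317] -0.0193 rows 9.278071163443784 0.4839712424947376
```

The needle holds. I'll raise another 50 mm so the driver clears the trier on the way back.

Request:
{"op": "move_arm", "data": {
  "series": [
    {"dx":-0.15,"dy":0,"dz":0,"roll":-0.019},
    {"dx":-0.22,"dy":0,"dz":0,"roll":-0.019},
    {"dx":-0.22,"dy":-0.15,"dz":0.003,"roll":-0.019},
    {"dx":-0.22,"dy":-0.3,"dz":0.006,"roll":-0.019},
    {"dx":-0.22,"dy":-0.46,"dz":0.01,"roll":-0.019}
  ]
}}

```text
t: 16.82
tcp_pos: [0.5533, -0.035, 0.4756]
tcp_rot: [0.702, 0.08, 0.703, -0.08]
ft_force: [0.8, -0.5, -1.6]
opening: 0.0233
```

```bash
python3 -c "
from h import *
go([.4819,-.2965,.475],-13)"
```

```text
t 16.82 tcp [ 0.5533 -0.035   0.4756] yaw -12.94 tilt [-1.8e-03  2.0e-04 -1.0e+00] q6 0.097 F [ 0.82 -0.48 -1.59] M [ 0.006 -0.012 -0.03 ] op 0.0233
norm dx,dy,dz,roll [ 0.0025 -1.0833 -0.0442] 0.0003 rows 6.500000767407163 0.008414885779076073
```

Request:
{"op": "move_arm", "data": {
  "series": [
    {"dx":0,"dy":-0.8,"dz":-0.03,"roll":0},
    {"dx":0,"dy":-0.8,"dz":-0.03,"roll":0},
    {"dx":0,"dy":-0.8,"dz":-0.03,"roll":0},
    {"dx":0,"dy":-0.8,"dz":-0.03,"roll":0},
    {"dx":0,"dy":-0.8,"dz":-0.03,"roll":0}
  ]
}}

```text
t: 17.23
tcp_pos: [0.5003, -0.2301, 0.4756]
tcp_rot: [0.702, 0.081, 0.703, -0.08]
ft_force: [0.8, -0.5, -1.8]
opening: 0.0228
```

Request:
{"op": "move_arm", "data": {
  "series": [
    {"dx":0,"dy":-0.27,"dz":-0.01,"roll":0},
    {"dx":0,"dy":-0.27,"dz":-0.01,"roll":0},
    {"dx":0,"dy":-0.27,"dz":-0.01,"roll":0},
    {"dx":0,"dy":-0.27,"dz":-0.01,"roll":0}
  ]
}}

```text
t: 17.57
tcp_pos: [0.4835, -0.2939, 0.4754]
tcp_rot: [0.702, 0.081, 0.703, -0.081]
ft_force: [-0.1, -0.7, -1.1]
opening: 0.0234
```

```bash
python3 -c "
from h import *
go([.4819,-.2965,.415],-13)"
```

```text
t 17.57 tcp [ 0.4835 -0.2939  0.4754] yaw -13.17 tilt [-0.0019  0.0014 -1.    ] q6 -0.381 F [-0.06 -0.74 -1.1 ] M [0.008 0.016 0.009] op 0.0234
norm dx,dy,dz,roll [ 0.2414 -0.0118 -0.0032] -0.0009 rows 1.449328399470617 0.0235420163753091
```

Request:
{"op": "move_arm", "data": {
  "series": [
    {"dx":0,"dy":-0.009,"dz":-0.004,"roll":0},
    {"dx":0.15,"dy":-0.009,"dz":-0.004,"roll":0},
    {"dx":0.28,"dy":-0.009,"dz":-0.004,"roll":0},
    {"dx":0.34,"dy":-0.009,"dz":-0.004,"roll":0},
    {"dx":0.34,"dy":-0.009,"dz":-0.004,"roll":0}
  ]
}}

```text
t: 17.98
tcp_pos: [0.4824, -0.2934, 0.3879]
tcp_rot: [0.701, 0.081, 0.705, -0.079]
ft_force: [-0.5, 1.1, -1.0]
opening: 0.0233
```

```bash
python3 -c "
from h import *
go([.4819,-.2965,.2947],-13)
snap('wrist','wrf'); p=load('wrf')[0]
cv2.imwrite('pics/wrfz.png',cv2.resize(p[150:225,210:310],(800,600),interpolation=cv2.INTER_CUBIC))"
```

```text
t 17.98 tcp [ 0.4824 -0.2934  0.3879] yaw -12.93 tilt [-0.0054  0.0038 -1.    ] q6 -0.386 F [-0.53  1.1  -0.96] M [-0.043  0.036 -0.04 ] op 0.0233
norm dx,dy,dz,roll [ 0.3728 -0.0133  0.0029] 0.0004 rows 2.236632819118346 0.009346295272475082
```

View pics/wrfz.png

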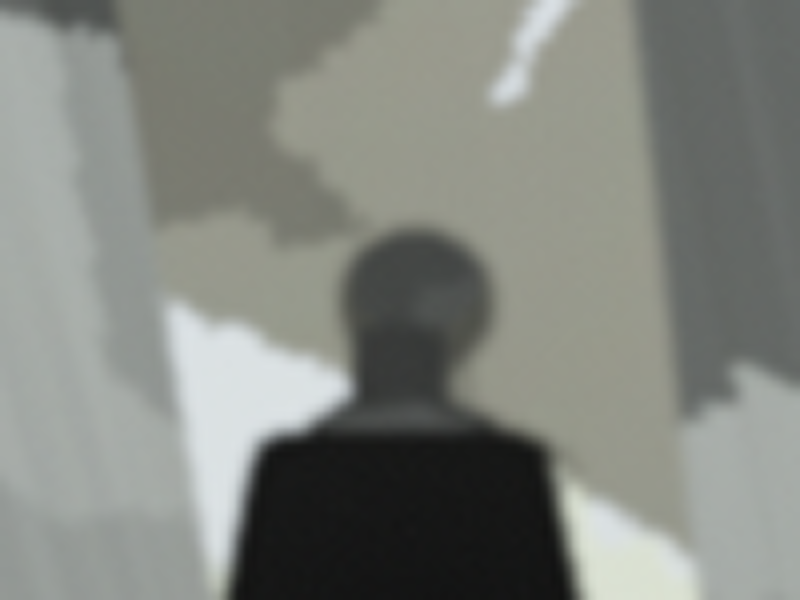

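Request:
{"op": "move_arm", "data": {
  "series": [
    {"dx":0,"dy":-0.005,"dz":0.003,"roll":0},
    {"dx":0,"dy":-0.005,"dz":0.003,"roll":0},
    {"dx":0,"dy":-0.005,"dz":0.003,"roll":0}
  ]
}}

```text
t: 18.28
tcp_pos: [0.483, -0.296, 0.3934]
tcp_rot: [0.703, 0.08, 0.702, -0.08]
ft_force: [0.5, 0.2, -0.9]
opening: 0.0233
```

```bash
python3 -c "
from h import *
go([.4822,-.2962,.2947],-13)
snap('wrist','wrg'); p,d,K,T=load('wrg')
cv2.imwrite('pics/wrgz.png',cv2.resize(p[150:225,210:310],(800,600),interpolation=cv2.INTER_CUBIC))"
```

```text
t 18.28 tcp [ 0.483  -0.296   0.3934] yaw -13.0 tilt [ 0.002  -0.0014 -1.    ] q6 -0.388 F [ 0.49  0.24 -0.91] M [-0.006 -0.01  -0.013] op 0.0233
norm dx,dy,dz,roll [ 0.3947 -0.0012 -0.0037] -0.0 rows 2.366390039275903 0.0005923044836174667
```

View pics/wrgz.png

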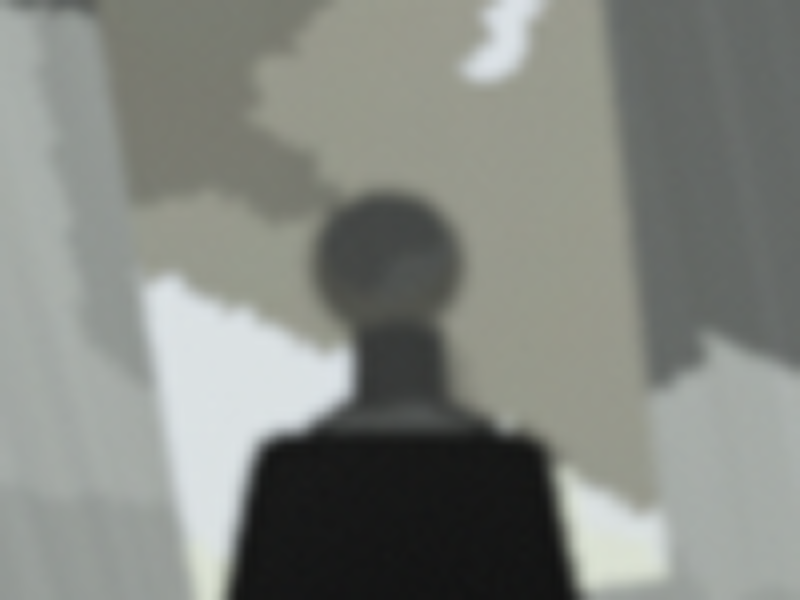

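Request:
{"op": "move_arm", "data": {
  "series": [
    {"dx":0.02,"dy":-0.001,"dz":-0.003,"roll":0},
    {"dx":0.06,"dy":-0.001,"dz":-0.003,"roll":0},
    {"dx":0.1,"dy":-0.001,"dz":-0.003,"roll":0},
    {"dx":0.14,"dy":-0.001,"dz":-0.003,"roll":0},
    {"dx":0.14,"dy":-0.001,"dz":-0.003,"roll":0}
  ]
}}

```text
t: 18.75
tcp_pos: [0.4818, -0.296, 0.3539]
tcp_rot: [0.701, 0.081, 0.704, -0.08]
ft_force: [0.5, -0.1, -2.1]
opening: 0.0228
```

```bash
python3 -c "
from h import *
go([.4822,-.2962,.2955],-13)"
```

```text
t 18.75 tcp [ 0.4818 -0.296   0.3539] yaw -13.02 tilt [-0.0033  0.0024 -1.    ] q6 -0.388 F [ 0.52 -0.09 -2.1 ] M [ 0.051 -0.012 -0.007] op 0.0228
norm dx,dy,dz,roll [ 0.2338 -0.0007  0.0028] -0.0001 rows 1.4015180720652394 0.003389674569672633
```

Tip is at 0.074 and already in the hole with no side force.

Request:
{"op": "move_arm", "data": {
  "series": [
    {"dx":0.04,"dy":0,"dz":0,"roll":0},
    {"dx":0.08,"dy":0,"dz":0,"roll":0},
    {"dx":0.12,"dy":0,"dz":0,"roll":0},
    {"dx":0.16,"dy":0,"dz":0,"roll":0},
    {"dx":0.18,"dy":0,"dz":0,"roll":0}
  ]
}}

```text
t: 19.17
tcp_pos: [0.4818, -0.2961, 0.31]
tcp_rot: [0.702, 0.081, 0.703, -0.08]
ft_force: [0.0, -0.1, -0.5]
opening: 0.0233
```

Request:
{"op": "move_arm", "data": {
  "series": [
    {"dx":0.01,"dy":0,"dz":0,"roll":0},
    {"dx":0.02,"dy":0,"dz":0,"roll":0},
    {"dx":0.03,"dy":0,"dz":0,"roll":0},
    {"dx":0.03,"dy":0,"dz":0,"roll":0}
  ]
}}

```text
t: 19.5
tcp_pos: [0.482, -0.2962, 0.3042]
tcp_rot: [0.703, 0.08, 0.703, -0.08]
ft_force: [0.3, 0.6, -0.7]
opening: 0.0234
```

```bash
python3 -c "
from h import *
go([.4822,-.2962,.2952],-13)"
```

```text
t 19.5 tcp [ 0.482  -0.2962  0.3042] yaw -13.02 tilt [ 0.  0. -1.] q6 -0.388 F [ 0.3   0.61 -0.7 ] M [ 0.038  0.    -0.009] op 0.0234
norm dx,dy,dz,roll [0.0361 0.     0.0007] -0.0001 rows 0.21625330338288895 0.002866606518571868
```

Request:
{"op": "move_arm", "data": {
  "series": [
    {"dx":0.012,"dy":0,"dz":0,"roll":0},
    {"dx":0.024,"dy":0,"dz":0,"roll":0},
    {"dx":0.034,"dy":0,"dz":0,"roll":0},
    {"dx":0.036,"dy":0,"dz":0,"roll":0},
    {"dx":0.036,"dy":0,"dz":0,"roll":0}
  ]
}}

```text
t: 19.92
tcp_pos: [0.482, -0.2962, 0.2952]
tcp_rot: [0.702, 0.08, 0.703, -0.08]
ft_force: [-0.0, -0.5, -0.6]
opening: 0.0232
```

Request:
{"op": "move_arm", "data": {
  "series": [
    {"dx":0.001,"dy":0,"dz":0,"roll":0},
    {"dx":0.002,"dy":0,"dz":0,"roll":0},
    {"dx":0.002,"dy":0,"dz":0,"roll":0}
  ]
}}

```text
t: 20.17
tcp_pos: [0.482, -0.2962, 0.2949]
tcp_rot: [0.703, 0.08, 0.703, -0.08]
ft_force: [0.6, -0.6, -1.2]
opening: 0.0238
```

Request:
{"op": "move_arm", "data": {
  "series": [
    {"dx":0.001,"dy":0,"dz":0,"roll":0},
    {"dx":0.001,"dy":0,"dz":0,"roll":0}
  ]
}}

```text
t: 20.33
tcp_pos: [0.482, -0.2962, 0.2948]
tcp_rot: [0.703, 0.08, 0.702, -0.08]
ft_force: [0.4, 0.2, 0.2]
opening: 0.0232
```

Request:
{"op": "move_arm", "data": {
  "series": [
    {"dx":0,"dy":0,"dz":0,"roll":0},
    {"dx":0,"dy":0,"dz":0,"roll":0},
    {"dx":0,"dy":0,"dz":0,"roll":0},
    {"dx":0,"dy":0,"dz":0,"roll":0},
    {"dx":0,"dy":0,"dz":0,"roll":0}
  ],
  "gripper": 1
}}

```text
t: 20.75
tcp_pos: [0.482, -0.2962, 0.2947]
tcp_rot: [0.703, 0.08, 0.703, -0.08]
ft_force: [-0.0, 0.2, 0.0]
opening: 0.0819
```

Request:
{"op": "move_arm", "data": {
  "series": [
    {"dx":0,"dy":0,"dz":0,"roll":0},
    {"dx":0,"dy":0,"dz":0,"roll":0},
    {"dx":0,"dy":0,"dz":0,"roll":0},
    {"dx":0,"dy":0,"dz":0,"roll":0}
  ]
}}

```text
t: 21.08
tcp_pos: [0.482, -0.2962, 0.2946]
tcp_rot: [0.703, 0.08, 0.703, -0.08]
ft_force: [-0.8, -0.1, -0.3]
opening: 0.0854
```

Request:
{"op": "move_arm", "data": {
  "series": [
    {"dx":-0.05,"dy":0,"dz":0,"roll":0},
    {"dx":-0.15,"dy":0,"dz":0,"roll":0},
    {"dx":-0.3,"dy":0,"dz":0,"roll":0},
    {"dx":-0.4,"dy":0,"dz":0,"roll":0},
    {"dx":-0.5,"dy":0,"dz":0,"roll":0}
  ]
}}

```text
t: 21.5
tcp_pos: [0.4819, -0.2961, 0.4215]
tcp_rot: [0.703, 0.08, 0.702, -0.08]
ft_force: [-0.1, -0.3, -0.5]
opening: 0.0857
```

Request:
{"op": "move_arm", "data": {
  "series": [
    {"dx":-0.05,"dy":-0.2,"dz":0,"roll":0},
    {"dx":-0.1,"dy":-0.3,"dz":0,"roll":0},
    {"dx":-0.1,"dy":-0.4,"dz":0,"roll":0},
    {"dx":-0.1,"dy":-0.4,"dz":0,"roll":0},
    {"dx":-0.1,"dy":-0.4,"dz":0,"roll":0}
  ]
}}

```text
t: 21.92
tcp_pos: [0.459, -0.3945, 0.4442]
tcp_rot: [0.702, 0.081, 0.703, -0.081]
ft_force: [-0.5, -0.2, 0.2]
opening: 0.0851
```

```bash
python3 look.py h; python3 needle.py sh; python3 -c "
from h import *
p=load('sh')[0]; cv2.imwrite('pics/shr.png',cv2.resize(p[130:220,130:250],(800,600),interpolation=cv2.INTER_CUBIC))
go([.48,-.29,.4],-13)
p,d,w=cloud('th');print([ (c:=0) ] and '')
z=w[...,2];v,u=np.mgrid[:384,:512]
m=(u>330)&(u<380)&(v>200)&(v<250)&(z>.155)&(z<.18)&(p.max(2)<120)
if m.sum()>10: print(m.sum(),np.median(w[m],0),cv2.minAreaRect(w[m][:,:2].astype(np.float32)))
snap('wrist','wrh')"
```

```text
t 21.92 tcp [ 0.459  -0.3945  0.4442] yaw -13.13 tilt [-4.e-04  5.e-04 -1.e+00] q6 -0.541 F [-0.52 -0.16  0.24] M [ 0.027 -0.009 -0.038] op 0.0851
norm dx,dy,dz,roll [0.4695 1.9487 0.0591] -0.0563 rows 12.022478261840574 1.41448033153571
needle [(np.float64(-10.0), 133.1)]
outer [(np.float64(-10.0), 176.7), (np.float64(4.0), 30.2), (np.float64(34.0), 30.2), (np.float64(49.0), 23.2), (np.float64(63.0), 28.1)]
t 22.02 tcp [ 0.4597 -0.3931  0.4443] yaw -13.01 tilt [-4.e-04  6.e-04 -1.e+00] q6 -0.541 F [ 0.3   1.   -0.31] M [-0.022 -0.01   0.03 ] op 0.0854
norm dx,dy,dz,roll [ 0.1774  0.4201 -0.0134] -0.0 rows 2.7351674170761595 0.0007905603044671784

119 [ 0.48070763 -0.29352987  0.16815525] ((0.48158520460128784, -0.2949734032154083), (0.024568799883127213, 0.0238235741853714), 75.88371276855469)
```

View pics/shr.png

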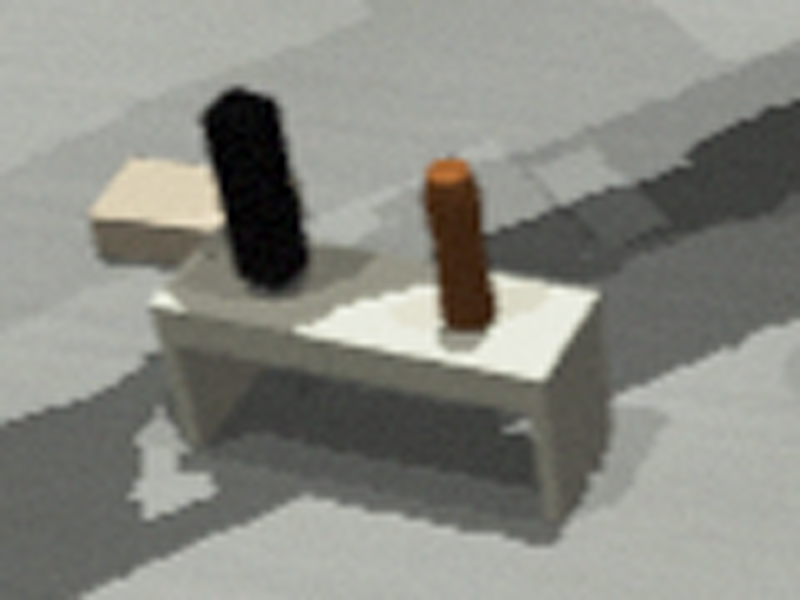

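View pics/th.png

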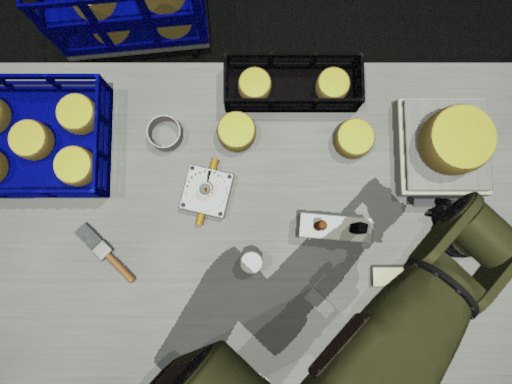

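View pics/wrh.png

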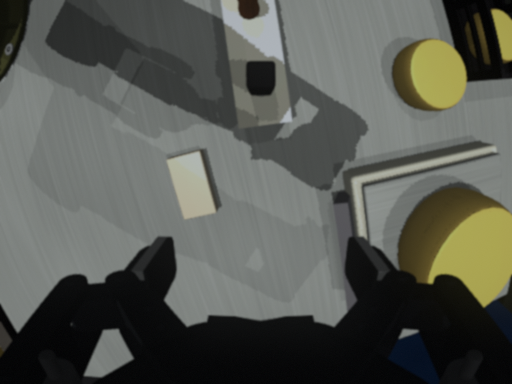

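```bash
python3 -c "
from h import *
print(bot.job_done())"
```

```text
the job is handed in; nothing more can be done
None
```

I turned the regulator screw until the needle pointed at the long mark, put the screwdriver back in its rack hole and released it. The job was handed in at about 22 s of the 72 s allowed.

- **Fit:** the blade went down the sleeve to nominal slot depth without resistance. I had lined it up with the slot (about 56°) beforehand, so no searching rotation was needed.
- **Turn:** the needle did not move for the first 18° of turning, more than the roughly 9° of play I expected. After that it followed the blade closely, from about 52° to −10°.
- **Needle at the end:** the last scene picture puts the needle and the mark both at −10°, with a reading accuracy of 1–2°. The wrist picture with the blade still in the slot also showed it on the mark.
- **Forces:** wrist force readings stayed within a few newtons throughout.
- **Screwdriver at the end:** it stands upright in its original hole. Its handle is within about 1 mm of the hole's axis, and its top is about 168 mm above the table, where about 170 mm is nominal.
- **Other objects:** the trier, cheeses, mould, brush and wax look unmoved in the pictures; I did not measure them. The gripper is open and clear of everything.

No final check failed. Two measurements disagreed earlier: the top camera put the handle's rotation about 5° off the wrist camera's reading, and I used the wrist value. An early scene picture also made the blade look turned the other way, which two closer pictures settled.

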